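# Pack the last carton in the cold-chain transit case and fasten its draw latch

## Task

Lay the loose long square-section carton, the same kind as the one already packed, right way up along the middle of the empty narrow shelf in the open medicine transit case, so that it rests on the shelf clear of the cold packs. Then close the lid onto its rubber seal, hook the claw of the draw latch over the keeper on the lid, and swing the lever fully down over centre so that the lid is drawn tight. Leave the other things on the bench where they are.

Things in the scene. Friction and masses are not known exactly. Their poses are not given: they have to be found in the camera images.
- case: Grey insulated transit case, fixed; 170 deep (its x), 220 wide (y), 96 mm high shut. Origin: centre of underside. x points from the latch side (outer face x=-85) to the hinge side, z up. Rim z=74, walls 12 mm thick. Floor under cold packs up to z=31. Two narrow shelves along y: front one (x=-26) empty; rear one (x=+36) has a packed carton, 30 wide, top z=70, 32 mm of room between the two places.
- shelf (a point): Centre of the top of the empty front shelf, 40 mm above the bench; the shelf is 24 mm wide (case x) and 130 mm long (case y); 47 mm from here to the front wall's inner face. Axes as the case. A wall cabinet overhangs the back of the bench from x=0.58 on, its underside 0.47 m above the bench.
- carton: The carton to pack, on the bench: 30 mm wide (its x), 105 mm long (its y), 30 mm high, about 60 g. Origin: centre of its underside; z up. Pinch it across the 30 mm.
- lid (a joint): Lid angle, rad: 0 = shut tight, 1.4 to 1.65 at the start (open). Stiff hinge (0.28 N m), stays where left. The rubber seal stops it at about 0.03 (5 mm ajar at the front) and pushes back; only the latch draws it to 0.
- lid_hinge (a point): Middle of the lid's hinge axis (along case y), at case x=+85, z=74. Axes as the case. The lid reaches 170 mm from here to its front face and is 22 mm thick; its inner rim plane passes through this axis.
- lid_edge (a point): On the lid's outer face, middle line, 155 mm from the hinge axis, 15 mm in from the front edge; push here to shut the lid. Axes turn with the lid: z = outward normal of the outer face, x to the hinge. A folded handle lies on the face 60 mm from the hinge, 7 mm high.
- keeper (a point): Middle of the top edge of the keeper on the lid's front: an upturned steel lip 3 mm thick, 16 wide, 9 high above its foot, centred 15 mm in front of the lid's front face; the gap behind it is 13 mm. Lid shut: case x=-100, z=86; on the seal: z about 91. Axes as the lid's (shut: x to the hinge, z up).
- lever_pivot (a point): Fixed pivot of the latch lever on the case front, at case x=-101, z=60; axis along case y. Axes as the case.
- lever (a joint): Lever angle, rad: 0 = fully down against the case front (closed); 1.57 = straight out; 2.7 = stop, up and out. Starts at 1.4 to 1.8, stays where left (0.035 N m). With the claw hooked, dead centre is near 0.3: beyond it the seal's pull (about 25 N in the claw) snaps it to 0, short of it it springs back. About 5 N at its end closes it.
- lever_push (a point): On the lever's outer face, 34 mm from the pivot, 7 mm off the pivot plane; push here. Lever: steel channel 18 mm wide, 46 mm long from its pivot, free end curled out. Axes turn with the lever: at 0, -x is the outward face normal, z up towards the pivot.
- claw_pivot (a point): Pin that joins the claw to the lever, 12 mm from the lever pivot: at lever angle q it lies 12*sin(q-0.3) mm in front of and 12*cos(q-0.3) mm below it. Raising the lever raises the claw and lifting the claw raises the lever (about 3 N). Axes as the claw.
- claw (a joint): Claw angle against the lever, rad; 0 as when fastened. Lean of the claw = lever - claw: 0 = pointing straight up, negative = leaning out from the case. Starts at 2.05 to 2.45, so it leans out by 0.25 to 1.05; light friction holds it.
- claw_tab (a point): Grip point on the thumb tab at the claw's top end, 49 mm along the claw from its pivot, 2 mm outward. Tab: 26 mm wide (case y), 5 thick, from 8 mm below to 7 mm beyond this point; pinch across the 26 mm. Axes turn with the claw: z along it away from the pivot, x towards the case.
- claw_mouth (a point): Middle of the claw's mouth, on the crown's underside, 37.5 mm from the pivot, 2.4 mm outward: comes to sit on the keeper's top edge. The mouth is 7.7 mm wide between front plate and inward lip. With the lid on the seal it clears the keeper only with the lever at about 2.2 rad or more. Axes as the claw.
- claw_lip (a point): Middle of the free lower edge of the claw's inward lip (3 mm thick, 26 wide), 6 mm below the crown's underside, 31.5 mm from the pivot and 3 mm inward; it must hang in the gap behind the keeper lip. Axes as the claw.
- other_carton: medicine carton, 32x90x46 mm, white and green; bystander; origin at the centre of its underside.
- pill_pot: white pill pot with blue cap, 42 mm across, 62 mm high; bystander; origin at the centre of its underside.
- foil_strip: blister strip lying flat, 40x94x7 mm; bystander; origin at the centre of its underside.
- amber_bottle: small amber bottle with screw cap, 38 mm across, 68 mm high; bystander; origin at the centre of its underside.
- stapler: green stapler, 34x128x36 mm; bystander; origin at the centre of its underside.

How it is judged:
By the outcome, as a careful person would: the job done as asked, in the order asked, and still so for the second after the job is handed in, with the robot touching nothing.
It also fails if it takes over 72 s, if anything falls off the work surface, if the arm or the gripper's body presses on something with over 40 N, if the wrist force passes 120 N, or if a joint passes its speed limit or range.

## Robot

A 7-joint arm with a two-finger parallel gripper is mounted at the origin on a cart in front of the work surface, level with it; the furniture and walls round the work are solid. World frame = base frame: x ahead of the robot, y to its left, z up, the work surface at z = 0. Lengths are in m, angles in rad, forces in N, time in s.
With the tool pointing down it reaches from about 0.425 to 1.025 m from the base axis. Payload 9.4 kg.
Tool frame: the origin (TCP) lies at the very end of the fingers, on their centre line; the grasp point (between the pads) lies 19 mm behind it; z points along the fingers, y is the line along which they close (so a half turn about z gives the same grasp; the last joint's range is limited). The gripper opens to 85 mm and grips with 20 to 120 N. Pads are 22 mm wide; open, the fingers measure 114 mm over their backs; the gripper's body (76 mm by 85 mm) begins 54 mm behind the grasp point. The pads swing forward as they close: fully open they stand 13 mm farther back than shut.
Start: joints at [1.031, 0.599, -0.003, 1.599, 0.002, 0.943, -0.08], TCP at [0.324, -0.649, 0.231] pointing down, gripper open.
Joint ranges: [-2.57, 2.57], [-0.35, 1.97], [-1.29, 1.29], [0.11, 2.56], [-1.05, 4.19], [0.11, 1.86], [-2.63, 2.63]. Speed limits (rad/s): [2.22, 2.22, 3.01, 3.01, 3.14, 3.14, 3.14].

## Interface

Orientations are given as [roll, pitch, yaw] about the fixed x, y, z axes, in that order (R = Rz(yaw) Ry(pitch) Rx(roll)).
In Python, from plant import * gives the robot as it stands. The module is installed in compiled form; this text tells all that it offers.
- The arm moves only by the tool carry_out, never from a script. Its argument "deltas" is a list of rows, each a list of 7 numbers: the shift along the tool's x, y, z in units of 0.04 m (1.0 is 0.04 m), then the turn, a rotation vector about the tool's x, y, z in units of 4 degrees (1.0 is 4 degrees), then the opening, from 0 (shut) to 1 (fully open). In form: [[tx, ty, tz, rx, ry, rz, gripper], ...]. A call has 1 to 5 rows; each row shifts and turns the commanded pose from where the row before left it, along the tool's axes as they then stand; what a row does not reach is not made up. A row lasts 1/12 s, in which the tool goes at most 41.7 mm and 7.16 degrees, less where a joint would pass 70% of its speed; a pose out of reach is approached as far as the arm can. A call with a number of a shift or a turn outside -1 to 1 is refused whole. A call with a gripper value outside its range is refused whole. The fingers move at their own pace and stop on an object; "grip_force" is the grip in N (left out, the last holds). Time passes only in rows, so rows that do not move let the fingers close. It gives the time, the measured TCP pose, the force, the opening and the grip force at its end, in the units of the state.
- observe(): the state, without advancing time (a new reading comes with each control period).
- camera(name): name is "side" or "top"; returns a dict with "img" (384x512x3 uint8, red, green, blue), "K" (3x3 intrinsics, pixels), "rvec" (rotation vector, rad) and "tvec" (3), from world to camera coordinates, as OpenCV has them. Camera axes: x right, y down, z forward; pixel columns grow to the right and rows downward; lengths in m; the calibration is good to about 2 mm. A picture is of the moment at which its call begins. There is no depth.
- sign_off(): hands the job in; it is judged then, once.
The state is a dict: "clock": time; "joint_pos": joint angles; "joint_vel": joint speeds; "tau": joint torques, N m; "position": TCP position; "orientation": TCP orientation; "wrist_force": force on the tool from outside, world axes, zero at the start; "moment": the same for the moment, N m; "opening": finger opening in m; "grasp_force": force on a finger pad.
Only numpy, scipy, OpenCV 4.12 (cv2) and the standard library are available. Lean on these libraries where they do the work, as an engineer would, in place of code of your own. Each camera call takes 0.05 s, during which the arm holds its last target. There are 200 camera calls.

## Working session

There is one attempt and no reset: what is moved stays moved. The work goes in short steps, Python scripts to look and compute and a tool call to move; the robot and the scene stay as the last step left them, time stands still between calls to the robot, and variables do not carry over. Pictures are saved under pics/ and viewed, at most 10 in all, crops included, and the job is handed in when it is done.

Besides the shell and the picture viewer there is one more tool, called after "Call:" by a JSON object that holds its "method" and its "body". carry_out: Moves the arm, as the interface text tells. Its arguments: {"type":"object","properties":{"deltas":{"type":"array","items":{"type":"array","items":{"type":"number","minimum":-1,"maximum":1}}},"grip_force":{"type":"number"}},"required":["deltas"]}

```bash
mkdir -p pics
cat > h.py <<'E'
from plant import *
import numpy as np, cv2, pickle
from scipy.spatial.transform import Rotation as R
def shot(n,f=None):
    c=camera(n); pickle.dump(c,open(f'{n}.pkl','wb'))
    if f: cv2.imwrite(f'pics/{f}.png',c['img'][:,:,::-1])
    return c
def load(n): return pickle.load(open(f'{n}.pkl','rb'))
def ray(c,uv):
    M=cv2.Rodrigues(np.array(c['rvec'],float))[0]; t=np.array(c['tvec'],float).ravel()
    d=np.linalg.inv(c['K'])@[uv[0],uv[1],1.]
    return -M.T@t, M.T@d/np.linalg.norm(d)
def onz(c,uv,z):
    o,d=ray(c,uv); return o+d*(z-o[2])/d[2]
def tri(c1,a,c2,b):
    o,d=ray(c1,a);p,e=ray(c2,b)
    s=np.linalg.lstsq(np.c_[d,-e],p-o,rcond=None)[0]
    A=o+d*s[0];B=p+e*s[1]; return (A+B)/2,np.linalg.norm(A-B)
def proj(c,P): return cv2.projectPoints(np.array(P,float).reshape(-1,3),np.array(c['rvec'],float),np.array(c['tvec'],float),c['K'],None)[0].reshape(-1,2)
E
python3 - <<'E'
from h import *
s=observe();print(s)
a=shot('side','s0');b=shot('top','t0')
for c in(a,b):print(c['K'].round(1).tolist(),ray(c,(256,192)))
E
```

```text
{'clock': 0.0, 'joint_pos': array([ 1.03126887,  0.60015019, -0.00252484,  1.60012908,  0.00178035,
        0.94291655, -0.07976689]), 'joint_vel': array([ 0.0004246 , -0.00020037,  0.00125008,  0.00080078,  0.00100388,
        0.00081376,  0.00035393]), 'tau': array([ 4.90986949e-04, -7.76443505e+01,  1.56516418e+00, -2.58013505e+01,
        1.24055965e-02,  9.02253116e-03,  1.32565106e-05]), 'position': array([ 0.32346329, -0.64830795,  0.23039941]), 'orientation': array([-3.13999785e+00,  1.40700926e-04,  4.62892433e-01]), 'wrist_force': array([ 0.08043355, -0.21114961, -0.52517368]), 'moment': array([0.02206633, 0.01733815, 0.00941286]), 'grasp_force': 0.0, 'opening': 0.08538150127494959}
[[435.9, 0.0, 261.0], [0.0, 435.9, 189.7], [0.0, 0.0, 1.0]] (array([-0.26699886,  0.4943882 ,  0.99045957]), array([ 0.60341157, -0.39561271, -0.69237638]))
[[352.9, 0.0, 255.7], [0.0, 352.9, 185.7], [0.0, 0.0, 1.0]] (array([ 0.36595147, -0.03810239,  1.07719321]), array([ 0.15637379, -0.0140619 , -0.98759784]))
```

View pics/s0.png

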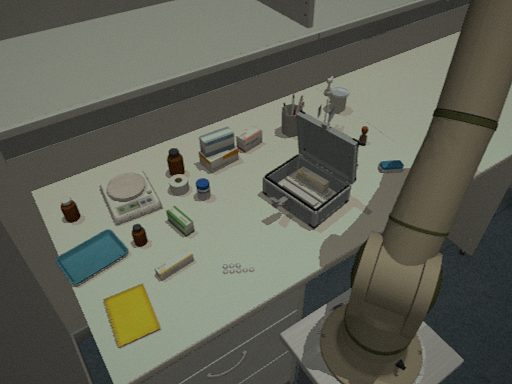

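View pics/t0.png

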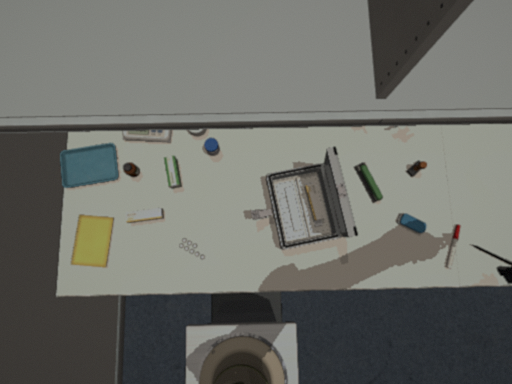

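Side: case at about (308,182), latch to its left (280,203), loose carton at (174,263). Top: case at (305,207), latch at (256,214), and carton at (145,214). Next, an enlarged view.

Run:
```python
from h import *
a=load('side')['img'];b=load('top')['img']
u=lambda im,x,y,w,h,s:cv2.resize(im[y:y+h,x:x+w],None,fx=s,fy=s,interpolation=cv2.INTER_CUBIC)
m=np.zeros((600,800,3),np.uint8)
def put(i,x,y): m[y:y+i.shape[0],x:x+i.shape[1]]=i
put(u(a,255,110,110,115,3.6),0,0)      #396x414
put(u(b,240,145,118,110,3.4),398,0)     #401x374
put(u(a,150,245,50,35,5),0,416)        #250x175
put(u(b,120,200,50,30,5),398,416)
m=np.clip(m*1.5,0,255).astype(np.uint8)
cv2.imwrite('pics/m0.png',m[:,:,::-1])
```

```text
(no output)
```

View pics/m0.png

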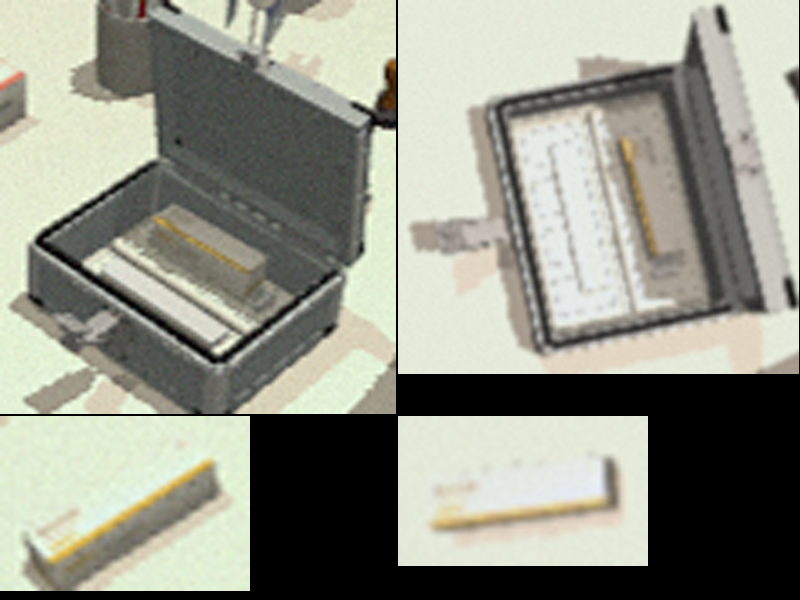

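The crops show the loose carton white side up with an orange stripe along its near top edge. The case rim has a black seal, the latch lever points out to the left, and the lid is open to about 1.5 rad. Next I measure all of these.

Run:
```python
from h import *
a=load('side');b=load('top')
# carton stripe
def orange(c,x,y,w,h):
    hsv=cv2.cvtColor(c['img'],cv2.COLOR_RGB2HSV)[y:y+h,x:x+w].astype(int)
    m=(hsv[...,1]>110)&(hsv[...,0]>12)&(hsv[...,0]<35)
    v,u=np.nonzero(m); P=np.c_[u+x,v+y].astype(np.float32)
    vx,vy,x0,y0=cv2.fitLine(P,cv2.DIST_HUBER,0,.01,.01).ravel()
    if vx<0: vx,vy=-vx,-vy
    t=(P-[x0,y0])@[vx,vy]
    return [np.array([x0,y0])+q*np.array([vx,vy]) for q in(t.min()-.3,t.max()+.3)],len(P)
s,n1=orange(a,150,245,50,35);t,n2=orange(b,120,200,50,30);print(s,t,n1,n2)
P=[tri(a,s[i],b,t[i]) for i in(0,1)];print('stripe',P,np.linalg.norm(P[0][0]-P[1][0]))
for z in(.03,):
  for i in(0,1): print(onz(a,s[i],z),onz(b,t[i],z))
# rim lines
def dark(c,p,q,w=4):
    g=cv2.cvtColor(c['img'],cv2.COLOR_RGB2GRAY).astype(np.float32)
    p=np.array(p);q=np.array(q);d=(q-p)/np.linalg.norm(q-p);n=np.array([-d[1],d[0]])
    pts=[]
    for f in np.linspace(.1,.9,25):
        o=np.arange(-w,w+.01,.25); S=(p+f*(q-p))+o[:,None]*n
        v=cv2.remap(g,S[:,0].astype(np.float32)[None],S[:,1].astype(np.float32)[None],cv2.INTER_LINEAR)[0]
        k=np.argmin(v); W=np.clip(v.min()+25-v,0,None)*(abs(o-o[k])<2.5); pts.append(p+f*(q-p)+n*(W*o).sum()/W.sum())
    l=cv2.fitLine(np.array(pts,np.float32),cv2.DIST_HUBER,0,.01,.01).ravel()
    r=np.std((np.array(pts)-l[2:])@[-l[1],l[0]])
    return l,r
def X(l,m):
    s=np.linalg.solve(np.c_[l[:2],-m[:2]],m[2:]-l[2:]); return l[2:]+s[0]*l[:2]
TL,TB,TR,TT=(268.5,175.5),(284,246.5),(335,236.5),(320,166.5)
SL,SF,SR=(265.5,177),(314.7,208.5),(349.5,185.5)
SB=(299,154.5)
tf,r1=dark(b,TL,TB);ta,r2=dark(b,TL,(316,166.5));tb,r3=dark(b,TB,TR)
sf,r4=dark(a,SL,SF);sa,r5=dark(a,SL,SB);sb,r6=dark(a,SF,SR)
print([round(float(r),2) for r in(r1,r2,r3,r4,r5,r6)])
cA=X(tf,ta),X(tf,tb);dA=X(sf,sa),X(sf,sb);print(cA,dA)
for c,d in zip(cA,dA):
    print('corner',tri(a,d,b,c),onz(a,d,.074),onz(b,c,.074))
# hinge-ward directions
for c,l in((b,ta),(b,tb),(a,sa),(a,sb),(b,tf),(a,sf)):
    p=onz(c,l[2:]-20*l[:2],.074);q=onz(c,l[2:]+20*l[:2],.074);e=(q-p);print(np.degrees(np.arctan2(e[1],e[0])))
```

```text
[array([159.52574, 273.8058 ], dtype=float32), array([191.35126, 253.99661], dtype=float32)] [array([128.7191 , 221.16104], dtype=float32), array([137.30234, 219.99701], dtype=float32)] 47 4
stripe [(array([0.45500524, 0.32908969, 0.02387224]), np.float64(0.005796901429379197)), (array([0.43606761, 0.26199264, 0.09137023]), np.float64(0.043396858949297845))] 0.09703930536989003
[0.45276965 0.33215484 0.03      ] [0.45273735 0.32447689 0.03      ]
[0.46431796 0.23128775 0.03      ] [0.45560861 0.29936102 0.03      ]
[0.09, 0.73, 0.11, 0.1, 0.1, 0.15]
(array([268.8761 , 175.24777], dtype=float32), array([284.19754, 246.26486], dtype=float32)) (array([264.77362, 176.17314], dtype=float32), array([315.42902, 210.254  ], dtype=float32))
corner (array([ 0.57281823, -0.09039121,  0.07730186]), np.float64(0.0008776437303127148)) [ 0.57617029 -0.09219256  0.074     ] [ 0.57321442 -0.09090028  0.074     ]
corner (array([ 0.36899579, -0.12774909,  0.07671512]), np.float64(0.00030537869787627004)) [ 0.37079339 -0.12972081  0.074     ] [ 0.36910322 -0.12787529  0.074     ]
-79.77720986965151
-79.62341777230148
-80.11427216884697
-79.2957114913844
-169.73217773734336
-169.6446356359186
```

```bash
cat >> h.py <<'E'
def rows(P,yaw=None,n=None,turn=None,Rt=None,s=None,Rc=None,Pc=None):
    """constant tool-frame row (shift+turn) and count, from current (or given) pose to P,yaw; yaw in deg, tool down"""
    if s is None: s=observe()
    R0=Rc if Rc is not None else R.from_euler('xyz',s['orientation']); p0=np.array(Pc if Pc is not None else s['position'])
    R1=Rt if Rt is not None else (R.from_euler('xyz',[np.pi,0,np.radians(yaw)]) if yaw is not None else R0)
    rv=(R0.inv()*R1).as_rotvec(); D=R0.inv().apply(np.array(P)-p0)
    if n is None: n=int(np.ceil(max(np.linalg.norm(D)/.038,np.degrees(np.linalg.norm(rv))/3.9,1)))
    S=sum(R.from_rotvec(rv*k/n).as_matrix() for k in range(n))
    d=np.linalg.solve(S,D)
    return n,np.r_[d/.04,np.degrees(rv)/n/4].round(3).tolist()
C0=np.array([.4850,-.1868,0]); CY=np.radians(-79.75); CR=R.from_euler('z',CY)
def case(x,y,z): return C0+CR.apply([x/1000,y/1000,z/1000])
E
python3 - <<'E'
from h import *
a=load('side');b=load('top')
im=b['img'][196:232,110:180].astype(int)
bench=np.median(im.reshape(-1,3),0);print(bench)
# blue-minus-... whiteness: carton top is bluish-white, bench greenish
f=im[...,2]-im[...,0]*1.0; 
print('bluish rng',np.percentile(f,[5,50,95]))
m=((im[...,2]-im[...,1])>(bench[2]-bench[1]+8)).astype(np.uint8)
m=cv2.morphologyEx(m,cv2.MORPH_OPEN,np.ones((2,2)))
n,l,st,ce=cv2.connectedComponentsWithStats(m);k=1+np.argmax(st[1:,4])
v,u=np.nonzero(l==k);r=cv2.minAreaRect(np.c_[u+110,v+196].astype(np.float32));print(r,st[k])
print([onz(b,p,.03).round(4) for p in cv2.boxPoints(r)],onz(b,r[0],.03))
# orange, low sat
hsv=cv2.cvtColor(b['img'],cv2.COLOR_RGB2HSV)[196:232,110:180].astype(int)
m=(im[...,0]-im[...,2]>45);v,u=np.nonzero(m);print(len(u),u.min()+110,u.max()+110,v[u<u.min()+4].mean()+196,v[u>u.max()-4].mean()+196)
i,j=(u.min()+109.8,v[u<u.min()+4].mean()+196),(u.max()+110.2,v[u>u.max()-4].mean()+196)
print(tri(a,(159.5,273.8),b,i),tri(a,(191.35,254),b,j))
print(rows([.324,-.649,.335]));Rc=R.from_euler('xyz',[np.pi,0,.463])
print(rows([.471,.283,.335],yaw=26.5+45,Pc=[.324,-.649,.335]))
E
```

```text
[152. 155. 145.]
bluish rng [-30.  -8.   0.]
((154.0, 214.5), (5.0, 16.0), 90.0) [36 16 17  6 69]
[array([0.4787, 0.2745, 0.03  ]), array([0.4777, 0.2272, 0.03  ]), array([0.4629, 0.2268, 0.03  ]), array([0.4639, 0.274 , 0.03  ])] [0.47078633 0.25064342 0.03      ]
70 110 160 223.57575757575756 217.0
(array([0.43386418, 0.34958117, 0.07282125]), np.float64(0.03058421659132993)) (array([0.46285011, 0.23174389, 0.03183389]), np.float64(0.00015851730865810556))
(3, [0.001, 0.006, -0.871, 0.0, 0.0, 0.0])
(25, [0.813, -0.526, 0.0, -0.001, -0.0, -0.45])
```

Call:
{"method": "carry_out", "body": {"deltas": [[0, 0, -0.7, 0, 0, 0, 1], [0, 0, -0.7, 0, 0, 0, 1], [0, 0, -0.7, 0, 0, 0, 1], [0, 0, -0.7, 0, 0, 0, 1]]}}

```text
clock: 0.43
position: [0.3235, -0.6484, 0.344]
orientation: [-3.14, 0.0, 0.463]
wrist_force: [-0.4, -0.6, 0.1]
opening: 0.0856
grasp_force: 0.0
```

Call:
{"method": "carry_out", "body": {"deltas": [[0.81, -0.53, 0, 0, 0, -0.45, 1], [0.81, -0.53, 0, 0, 0, -0.45, 1], [0.81, -0.53, 0, 0, 0, -0.45, 1], [0.81, -0.53, 0, 0, 0, -0.45, 1], [0.81, -0.53, 0, 0, 0, -0.45, 1]]}}

```text
clock: 0.85
position: [0.4111, -0.4741, 0.3429]
orientation: [-3.141, 0.0, 0.622]
wrist_force: [0.3, 0.1, -0.3]
opening: 0.0857
grasp_force: 0.0
```

Call:
{"method": "carry_out", "body": {"deltas": [[0.81, -0.53, 0, 0, 0, -0.45, 1], [0.81, -0.53, 0, 0, 0, -0.45, 1], [0.81, -0.53, 0, 0, 0, -0.45, 1], [0.81, -0.53, 0, 0, 0, -0.45, 1], [0.81, -0.53, 0, 0, 0, -0.45, 1]]}}

```text
clock: 1.27
position: [0.4695, -0.2897, 0.343]
orientation: [-3.141, 0.0, 0.779]
wrist_force: [0.4, 0.4, 0.0]
opening: 0.0855
grasp_force: 0.0
```

Call:
{"method": "carry_out", "body": {"deltas": [[0.81, -0.53, 0, 0, 0, -0.45, 1], [0.81, -0.53, 0, 0, 0, -0.45, 1], [0.81, -0.53, 0, 0, 0, -0.45, 1], [0.81, -0.53, 0, 0, 0, -0.45, 1], [0.81, -0.53, 0, 0, 0, -0.45, 1]]}}

```text
clock: 1.68
position: [0.4984, -0.0986, 0.3431]
orientation: [-3.142, 0.0, 0.936]
wrist_force: [0.8, 0.3, -0.3]
opening: 0.0853
grasp_force: 0.0
```

Call:
{"method": "carry_out", "body": {"deltas": [[0.81, -0.53, 0, 0, 0, -0.45, 1], [0.81, -0.53, 0, 0, 0, -0.45, 1], [0.81, -0.53, 0, 0, 0, -0.45, 1], [0.81, -0.53, 0, 0, 0, -0.45, 1], [0.81, -0.53, 0, 0, 0, -0.45, 1]]}}

```text
clock: 2.1
position: [0.497, 0.0947, 0.3431]
orientation: [-3.142, 0.0, 1.093]
wrist_force: [0.9, 1.3, 0.6]
opening: 0.0852
grasp_force: 0.0
```

Call:
{"method": "carry_out", "body": {"deltas": [[0.81, -0.53, 0, 0, 0, -0.45, 1], [0.81, -0.53, 0, 0, 0, -0.45, 1], [0.81, -0.53, 0, 0, 0, -0.45, 1], [0.81, -0.53, 0, 0, 0, -0.45, 1], [0.81, -0.53, 0, 0, 0, -0.45, 1]]}}

```text
clock: 2.52
position: [0.4655, 0.2854, 0.3431]
orientation: [-3.141, 0.0, 1.249]
wrist_force: [1.0, -0.5, -0.8]
opening: 0.0854
grasp_force: 0.0
```

Run:
```python
from h import *
s=observe();print(s['joint_pos'].round(3),s['position'],np.degrees(s['orientation']),s['clock'])
print(rows([.471,.283,.10],yaw=96.5,s=s))
b=shot('top');a=shot('side')
u=lambda im,x,y,w,h,s:cv2.resize(im[y:y+h,x:x+w],None,fx=s,fy=s,interpolation=cv2.INTER_CUBIC)
m=np.zeros((420,800,3),np.uint8);m[:,:400]=u(b['img'],120,150,200,210,2);m[:,400:]=u(a['img'],240,100,133,140,3)[:420,:][:,:399].repeat(1,0) if False else cv2.resize(a['img'][120:225,250:350],(400,420),interpolation=cv2.INTER_CUBIC)
cv2.imwrite('pics/m1.png',m[:,:,::-1])
```

```text
[-0.255  0.306 -0.521  1.849  0.175  1.033 -1.168] [0.46553233 0.28538148 0.34305024] [-1.79991518e+02  1.73861186e-02  7.15854984e+01] 2.5167
(7, [-0.006, 0.021, 0.868, -0.0, 0.001, -0.89])
```

View pics/m1.png

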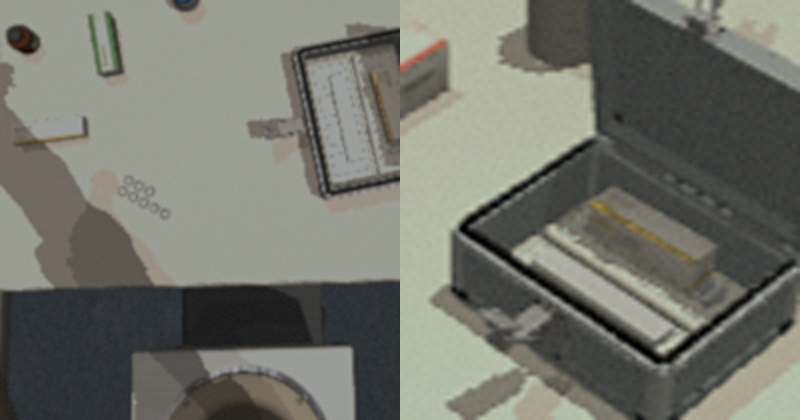

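The top view shows the carton untouched at about (143,215), and the case is unchanged. Now I descend and grasp.

Call:
{"method": "carry_out", "body": {"deltas": [[-0.01, 0.02, 0.87, 0, 0, -0.89, 1], [-0.01, 0.02, 0.87, 0, 0, -0.89, 1], [-0.01, 0.02, 0.87, 0, 0, -0.89, 1], [-0.01, 0.02, 0.87, 0, 0, -0.89, 1], [-0.01, 0.02, 0.87, 0, 0, -0.89, 1]]}}

```text
clock: 3.03
position: [0.4695, 0.2803, 0.1677]
orientation: [-3.141, -0.0, 1.561]
wrist_force: [1.3, 0.2, -0.3]
opening: 0.0856
grasp_force: 0.0
```

Call:
{"method": "carry_out", "body": {"deltas": [[-0.01, 0.02, 0.87, 0, 0, -0.89, 1], [-0.01, 0.02, 0.87, 0, 0, -0.89, 1], [0, 0, 0.6, 0, 0, 0, 1], [0, 0, 0.6, 0, 0, 0, 1], [0, 0, 0.6, 0, 0, 0, 1]]}}

```text
clock: 3.45
position: [0.4711, 0.2794, 0.026]
orientation: [-3.141, 0.001, 1.682]
wrist_force: [0.4, 0.2, -0.6]
opening: 0.0859
grasp_force: 0.0
```

Run:
```python
from h import *
s=observe();print(s['position'],np.degrees(s['orientation']))
b=shot('top');a=shot('side')
m=np.zeros((400,800,3),np.uint8)
m[:,:400]=cv2.resize(b['img'][180:250,90:160][:, :],(400,400),interpolation=cv2.INTER_CUBIC);m[:,400:]=cv2.resize(a['img'][220:300,140:220],(400,400),interpolation=cv2.INTER_CUBIC)
cv2.imwrite('pics/m2.png',m[:,:,::-1])
```

```text
[0.47114144 0.27942231 0.02604987] [-1.79940522e+02  2.99702043e-02  9.63989667e+01]
```

View pics/m2.png

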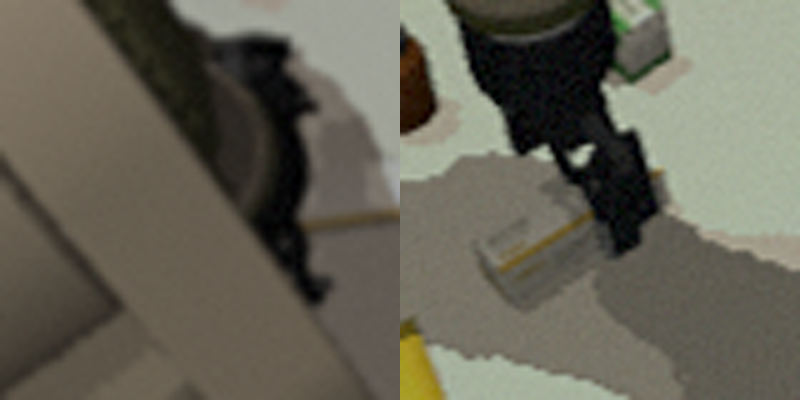

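Run:
```python
from h import *
s=observe();a=load('side');Rr=R.from_euler('xyz',s['orientation']);p=s['position']
for q in([0,.043,0],[0,-.043,0],[0,-.055,0],[0,0,0]): print(q,proj(a,p+Rr.apply(q)))
print(proj(a,[[.4585,.2818,.03],[.471,.283,.03]]))
```

```text
[0, 0.043, 0] [[166.81923049 252.29753102]]
[0, -0.043, 0] [[183.83305264 271.4593067 ]]
[0, -0.055, 0] [[186.31771853 274.2576556 ]]
[0, 0, 0] [[175.15661233 261.68748698]]
[[175.74215133 263.7243487 ]
 [173.30952082 260.85040564]]
```

Call:
{"method": "carry_out", "body": {"deltas": [[0.09, 0, 0.25, 0, 0, 0, 1], [0, 0, 0.24, 0, 0, 0, 1], [0, 0, 0, 0, 0, 0, 0], [0, 0, 0, 0, 0, 0, 0], [0, 0, 0, 0, 0, 0, 0]], "grip_force": 40}}

```text
clock: 3.97
position: [0.4712, 0.284, 0.0087]
orientation: [3.141, -0.0, 1.683]
wrist_force: [-0.5, -0.4, -0.4]
opening: 0.0519
grasp_force: 0.0
```

Call:
{"method": "carry_out", "body": {"deltas": [[0, 0, 0, 0, 0, 0, 0], [0, 0, 0, 0, 0, 0, 0], [0, 0, 0, 0, 0, 0, 0]]}}

```text
clock: 4.22
position: [0.4712, 0.2839, 0.0089]
orientation: [3.141, -0.0, 1.683]
wrist_force: [-0.8, -0.3, 7.2]
opening: 0.029
grasp_force: 40.3
```

Run:
```python
from h import *
s=observe();print(s['position'],np.degrees(s['orientation']),s['joint_pos'].round(2))
p=s['position'];T=case(-26,0,0);print('shelf',T)
for dz in (.2,): print(rows(p+[0,0,.19]))
mid=p+[0,0,.19]
R1=R.from_euler('xyz',[np.pi,0,np.radians(10.25)])
# straight part, turn over whole path
n,r=rows([T[0],T[1],mid[2]],yaw=10.25,Pc=mid);print(n,r)
R0=R.from_euler('xyz',s['orientation']);P=mid.copy();Q=R0
for k in range(n):
    P=P+Q.apply(np.array(r[:3])*.04);Q=Q*R.from_rotvec(np.radians(np.array(r[3:])*4));
    if k%4==3: print(P)
print(P,np.degrees(Q.as_euler('xyz')))
```

```text
[0.47121679 0.28390295 0.00886181] [ 1.79937605e+02 -1.68141821e-02  9.64270902e+01] [-0.44  0.75 -0.31  2.13  0.65  0.35 -1.17]
shelf [ 0.48037347 -0.16121494  0.        ]
(6, [0.0, 0.001, -0.792, 0.0, 0.0, 0.0])
23 [-0.431, 0.313, 0.0, 0.0, -0.001, 0.937]
[0.52212436 0.21583581 0.19889467]
[0.55369123 0.13691656 0.19892456]
[0.56376846 0.05251771 0.19895307]
[ 0.55167002 -0.03161518  0.19898192]
[ 0.51821954 -0.10975468  0.19901276]
[ 0.48043843 -0.16120034  0.19903814] [ 1.79955547e+02 -2.35726377e-03  1.02230406e+01]
```

Call:
{"method": "carry_out", "body": {"deltas": [[0, 0, -0.43, 0, 0, 0, 0], [0, 0, -0.43, 0, 0, 1, 0], [0, 0, -0.43, 0, 0, 1, 0], [0, 0, -0.43, 0, 0, 1, 0], [0, 0, -0.43, 0, 0, 1, 0]]}}

```text
clock: 4.63
position: [0.4707, 0.2836, 0.095]
orientation: [-3.141, -0.0, 1.4]
wrist_force: [0.3, 0.2, -0.5]
opening: 0.0291
grasp_force: 39.8
```

Call:
{"method": "carry_out", "body": {"deltas": [[0, 0, -0.43, 0, 0, 1, 0], [0, 0, -0.43, 0, 0, 1, 0], [0, 0, -0.43, 0, 0, 1, 0], [0, 0, -0.43, 0, 0, 1, 0], [0, 0, -0.43, 0, 0, 1, 0]]}}

```text
clock: 5.05
position: [0.4706, 0.2836, 0.1812]
orientation: [-3.141, -0.0, 1.051]
wrist_force: [-0.7, -0.3, -1.2]
opening: 0.0292
grasp_force: 39.8
```

Call:
{"method": "carry_out", "body": {"deltas": [[0, 0, -0.25, 0, 0, 1, 0], [0, 0, -0.25, 0, 0, 1, 0]]}}

```text
clock: 5.22
position: [0.4709, 0.2837, 0.2013]
orientation: [3.141, -0.001, 0.912]
wrist_force: [0.4, -0.6, -0.9]
opening: 0.0293
grasp_force: 39.8
```

Run:
```python
from h import *
s=observe();print(s['position'],np.degrees(s['orientation']),s['joint_pos'].round(2))
T=case(-26,0,0);print(rows([T[0],T[1],s['position'][2]],yaw=10.25))
```

```text
[0.47086216 0.28371909 0.20133209] [ 1.79983823e+02 -5.91534331e-02  5.22262434e+01] [-0.41  0.45 -0.33  2.02  0.22  0.71 -1.53]
(12, [-0.499, 0.806, -0.0, -0.0, -0.001, 0.875])
```

Call:
{"method": "carry_out", "body": {"deltas": [[-0.5, 0.81, 0, 0, 0, 0.87, 0], [-0.5, 0.81, 0, 0, 0, 0.87, 0], [-0.5, 0.81, 0, 0, 0, 0.87, 0], [-0.5, 0.81, 0, 0, 0, 0.87, 0], [-0.5, 0.81, 0, 0, 0, 0.87, 0]]}}

```text
clock: 5.63
position: [0.5164, 0.0979, 0.2004]
orientation: [3.141, -0.001, 0.609]
wrist_force: [0.6, -0.5, -1.0]
opening: 0.0296
grasp_force: 39.9
```

Call:
{"method": "carry_out", "body": {"deltas": [[-0.5, 0.81, 0, 0, 0, 0.87, 0], [-0.5, 0.81, 0, 0, 0, 0.87, 0], [-0.5, 0.81, 0, 0, 0, 0.87, 0], [-0.5, 0.81, 0, 0, 0, 0.87, 0], [-0.5, 0.81, 0, 0, 0, 0.87, 0]]}}

```text
clock: 6.05
position: [0.5039, -0.0916, 0.2004]
orientation: [3.141, -0.001, 0.305]
wrist_force: [1.2, 1.1, -0.4]
opening: 0.029
grasp_force: 39.8
```

Call:
{"method": "carry_out", "body": {"deltas": [[-0.5, 0.81, 0, 0, 0, 0.87, 0], [-0.5, 0.81, 0, 0, 0, 0.87, 0]]}}

```text
clock: 6.22
position: [0.4829, -0.1647, 0.2004]
orientation: [3.141, -0.001, 0.183]
wrist_force: [1.1, -0.6, 0.0]
opening: 0.0291
grasp_force: 39.8
```

Run:
```python
from h import *
s=observe();print(s['position'],np.degrees(s['orientation']),s['joint_pos'].round(2))
T=case(-26,0,0);print(rows([T[0],T[1],.10],yaw=10.25))
b=shot('top');a=shot('side')
m=np.zeros((480,800,3),np.uint8)
m[:,:400]=cv2.resize(b['img'][150:246,240:320],(400,480),interpolation=cv2.INTER_CUBIC);m[:,400:]=cv2.resize(a['img'][110:230,250:350],(400,480),interpolation=cv2.INTER_CUBIC)
cv2.imwrite('pics/m3.png',m[:,:,::-1])
```

```text
[ 0.48292076 -0.16473604  0.20036717] [ 1.79988622e+02 -4.07054852e-02  1.04988817e+01] [ 0.3   0.39 -0.12  2.11  0.07  0.64 -1.25]
(3, [-0.016, -0.033, 0.836, 0.001, -0.003, 0.021])
```

View pics/m3.png

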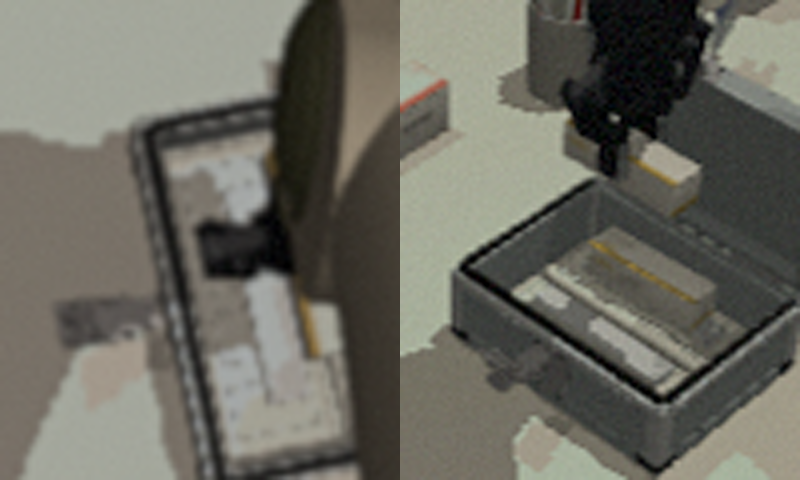

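Run:
```python
from h import *
a=load('side');b=load('top');s=observe();p=s['position'];Rr=R.from_euler('xyz',s['orientation'])
for x in(-.015,.015):
  for y in(-.0525,.0525): print(x,y,((proj(a,p+Rr.apply([y,x,-.021]))[0]-[250,110])*4+[400,0]).round())
inv=lambda P:CR.inv().apply(P-C0)*1000
for q in((284.7,189.1),(295,230.3),(289.9,209.7)): print(inv(onz(b,q,.04)).round(1))
# side: white shelf top visible in m0 crop: corners
for q in((105,270),(215,345),(232,330),(122,253)): print(inv(onz(a,(255+q[0]/3.6,110+q[1]/3.6),.04)).round(1))
```

```text
-0.015 -0.0525 [667. 187.]
-0.015 0.0525 [556. 122.]
0.015 -0.0525 [694. 168.]
0.015 0.0525 [584. 104.]
[-38.1  59.8  40. ]
[-34.8 -65.4  40. ]
[-36.3  -3.4  40. ]
[-35.4  59.9  40. ]
[-36.8 -69.4  40. ]
[-12.7 -67.9  40. ]
[-8.2 64.6 40. ]
```

Call:
{"method": "carry_out", "body": {"deltas": [[-0.02, -0.03, 0.8, 0, 0, 0.02, 0], [-0.02, -0.03, 0.8, 0, 0, 0.02, 0], [-0.02, -0.02, 0.8, 0, 0, 0.02, 0], [0, 0, 0.6, 0, 0, 0, 0], [0, 0, 0.5, 0, 0, 0, 0]]}}

```text
clock: 6.73
position: [0.4799, -0.1596, 0.0585]
orientation: [-3.141, 0.001, 0.183]
wrist_force: [0.7, -0.3, -0.9]
opening: 0.029
grasp_force: 39.9
```

Run:
```python
from h import *
s=observe();print(s['wrist_force'],CR.inv().apply(s['position']-C0)*1000,np.degrees(s['orientation']))
a=shot('side');m=cv2.resize(a['img'][110:230,250:350],(500,600),interpolation=cv2.INTER_CUBIC)
cv2.imwrite('pics/m4.png',m[:,:,::-1])
```

```text
[ 0.68100011 -0.25340461 -0.89755087] [-27.6952357   -0.13148285  58.5055849 ] [-1.79951722e+02  4.94367917e-02  1.04752280e+01]
```

View pics/m4.png

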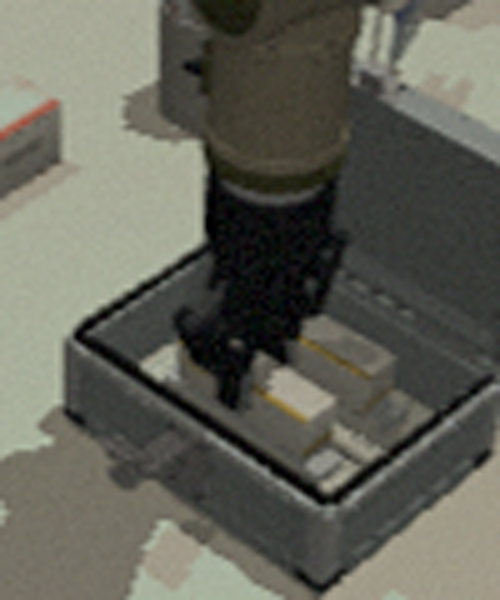

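The carton hangs level over the front shelf, with free room at both ends. Now I lower it and release.

Call:
{"method": "carry_out", "body": {"deltas": [[0, 0.05, 0.1, 0, 0, 0, 0], [0, 0, 0.08, 0, 0, 0, 0], [0, 0, 0.04, 0, 0, 0, 0], [0, 0, 0.03, 0, 0, 0, 0]]}}

```text
clock: 7.12
position: [0.4814, -0.1623, 0.051]
orientation: [3.141, -0.002, 0.182]
wrist_force: [0.3, -0.2, -0.6]
opening: 0.0293
grasp_force: 39.9
```

Call:
{"method": "carry_out", "body": {"deltas": [[0, 0, 0.02, 0, 0, 0, 0], [0, 0, 0, 0, 0, 0, 0]]}}

```text
clock: 7.28
position: [0.4812, -0.1623, 0.0499]
orientation: [3.141, -0.001, 0.182]
wrist_force: [-0.1, -0.5, -0.0]
opening: 0.0295
grasp_force: 39.9
```

Call:
{"method": "carry_out", "body": {"deltas": [[0, 0, 0.03, 0, 0, 0, 0], [0, 0, 0, 0, 0, 0, 0]]}}

```text
clock: 7.45
position: [0.4811, -0.1623, 0.0488]
orientation: [3.141, -0.001, 0.182]
wrist_force: [-1.8, 0.5, 8.2]
opening: 0.0292
grasp_force: 40.9
```

Call:
{"method": "carry_out", "body": {"deltas": [[0, 0, 0.03, 0, 0, 0, 0], [0, 0, 0, 0, 0, 0, 0]]}}

```text
clock: 7.62
position: [0.4812, -0.1623, 0.0488]
orientation: [3.141, -0.002, 0.182]
wrist_force: [-4.1, 1.4, 27.4]
opening: 0.0294
grasp_force: 43.3
```

Call:
{"method": "carry_out", "body": {"deltas": [[0, 0, -0.04, 0, 0, 0, 0], [0, 0, 0, 0, 0, 0, 0.52], [0, 0, 0, 0, 0, 0, 0.52], [0, 0, 0, 0, 0, 0, 0.52], [0, 0, 0, 0, 0, 0, 0.52]]}}

```text
clock: 8.03
position: [0.4808, -0.1622, 0.0483]
orientation: [-3.142, 0.0, 0.182]
wrist_force: [0.2, 0.5, -0.1]
opening: 0.0444
grasp_force: 0.0
```

Call:
{"method": "carry_out", "body": {"deltas": [[0, 0, -0.3, 0, 0, 0, 0.52], [0, 0, -0.8, 0, 0, 0, 0.52], [0, 0, -1, 0, 0, 0, 0.52], [0, 0, -1, 0, 0, 0, 0.52], [0, 0, -1, 0, 0, 0, 0.52]]}}

```text
clock: 8.45
position: [0.4802, -0.162, 0.2139]
orientation: [-3.141, 0.001, 0.182]
wrist_force: [0.5, -0.9, -0.3]
opening: 0.0443
grasp_force: 0.0
```

Call:
{"method": "carry_out", "body": {"deltas": [[0, 0, -1, 0, 0, 0, 0.52], [0, 0, -1, 0, 0, 0, 0.52], [0, 0, -0.5, 0, 0, 0, 0.52]]}}

```text
clock: 8.7
position: [0.4818, -0.1624, 0.3171]
orientation: [3.139, -0.005, 0.182]
wrist_force: [1.4, -0.6, -0.1]
opening: 0.0444
grasp_force: 0.0
```

Run:
```python
from h import *
s=observe();print(s['position'],np.degrees(s['orientation']),s['joint_pos'].round(2))
b=shot('top');a=shot('side')
m=np.zeros((600,800,3),np.uint8)
m[:480,:400]=cv2.resize(b['img'][150:246,240:320],(400,480),interpolation=cv2.INTER_CUBIC);m[:480,400:]=cv2.resize(a['img'][110:230,250:350],(400,480),interpolation=cv2.INTER_CUBIC)
m=np.clip(m*1.4,0,255).astype(np.uint8)
cv2.imwrite('pics/m5.png',m[:480,:,::-1])
```

```text
[ 0.48175995 -0.16241176  0.31705038] [179.87647977  -0.26830551  10.42618772] [ 0.32  0.24 -0.14  1.98  0.04  0.92 -1.22]
```

View pics/m5.png

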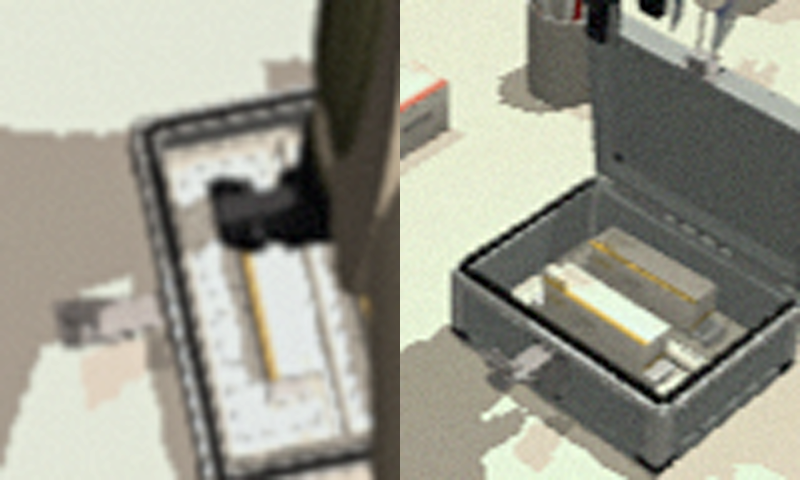

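The carton rests on the front shelf, parallel to the packed one and upright, with clear ends. Next I go behind the lid.

Call:
{"method": "carry_out", "body": {"deltas": [[0, 0.86, 0, 0, 0, 0, 0], [0, 0.86, 0, 0, 0, 0, 0], [0, 0.86, 0, 0, 0, 0, 0], [0, 0.86, 0, 0, 0, 0, 0], [0, 0.9, 0, 0, 0, 0, 0]]}}

```text
clock: 9.22
position: [0.5119, -0.334, 0.3108]
orientation: [-3.14, 0.002, 0.183]
wrist_force: [0.6, 0.3, 0.2]
opening: -0.0001
grasp_force: 0.0
```

Run:
```python
from h import *
inv=lambda P:CR.inv().apply(P-C0)*1000
a=load('side')
for q in((545,280),(670,345)): print(inv(onz(a,(250+(q[0]-400)/4,110+q[1]/4),.07)).round(1))
s=observe();print(inv(s['position']),np.degrees(s['orientation']),s['joint_pos'].round(2),s['opening'])
# lid path corner C at r=150
p0=None
for th in (1.6,1.5,1.4,1.25,1.1,.95,.8,.65,.5,.35,.2,.1,.05,.03,.01):
    d=np.array([-np.cos(th),np.sin(th)]);n=np.array([np.sin(th),np.cos(th)])
    C=np.array([85,74])+150*d+22*n+[15,0]
    if p0 is not None: print(th,C.round(1),((C-p0)/40).round(2))
    p0=C
```

```text
[-38.3  49.7  70. ]
[-24.1 -66.3  70. ]
[1.49592214e+02 2.71818640e-01 3.10834695e+02] [-1.79918655e+02  1.02248414e-01  1.04747117e+01] [ 0.54  0.38 -0.07  1.77  0.03  0.99 -0.94] -0.00011163592641142136
1.5 [111.3 225.2] [-0.38  0.05]
1.4 [ 96.2 225.6] [-0.38  0.01]
1.25 [ 73.6 223.3] [-0.57 -0.06]
1.1 [ 51.6 217.7] [-0.55 -0.14]
0.95 [ 30.6 208.8] [-0.52 -0.22]
0.8 [ 11.3 196.9] [-0.48 -0.3 ]
0.65 [ -6.1 182.3] [-0.43 -0.37]
0.5 [-21.1 165.2] [-0.37 -0.43]
0.35 [-33.4 146.1] [-0.31 -0.48]
0.2 [-42.6 125.4] [-0.23 -0.52]
0.1 [-47.1 110.9] [-0.11 -0.36]
0.05 [-48.7 103.5] [-0.04 -0.18]
0.03 [-49.3 100.5] [-0.01 -0.07]
0.01 [-49.8  97.5] [-0.01 -0.07]
```

Run:
```python
from h import *
inv=lambda P:CR.inv().apply(P-C0)*1000
for f in ('pics/m5.png',):
    c=load('side');hsv=cv2.cvtColor(c['img'],cv2.COLOR_RGB2HSV).astype(int)
    m=((hsv[...,1]>100)&(hsv[...,0]>12)&(hsv[...,0]<35)).astype(np.uint8);m[:165]=0;m[215:]=0;m[:,:280]=0;m[:,322:]=0
    n,l,st,ce=cv2.connectedComponentsWithStats(m,connectivity=8)
    for k in range(1,n):
        if st[k,4]<8: continue
        v,u=np.nonzero(l==k);P=np.c_[u,v].astype(np.float32);L=cv2.fitLine(P,cv2.DIST_HUBER,0,.01,.01).ravel()
        t=(P-L[2:])@L[:2]
        print(st[k],[inv(onz(c,L[2:]+q*L[:2],.07)).round(1) for q in(t.min(),t.max())])
```

```text
[298 170  24  15  32] [array([22.9, 55.7, 70. ]), array([ 25.5, -38.6,  70. ])]
[286 179  25  17  36] [array([-35.5,  53.4,  70. ]), array([-37.1, -47.1,  70. ])]
```

Call:
{"method": "carry_out", "body": {"deltas": [[0, 0, 0.4, 0, 0, 0, 0], [0, 0, 0.6, 0, 0, 0, 0], [0, 0, 0.6, 0, 0, 0, 0], [0, 0, 0.5, 0, 0, 0, 0]]}}

```text
clock: 9.55
position: [0.5111, -0.3326, 0.2252]
orientation: [-3.14, 0.002, 0.182]
wrist_force: [0.5, -0.6, 0.4]
opening: -0.0002
grasp_force: 0.0
```

Call:
{"method": "carry_out", "body": {"deltas": [[0, -0.4, 0, 0, 0, 0, 0], [0, -0.45, 0, 0, 0, 0, 0], [0, -0.45, 0, 0, 0, 0, 0], [0, -0.57, 0.06, 0, 0, 0, 0], [0, -0.55, 0.14, 0, 0, 0, 0]]}}

```text
clock: 9.97
position: [0.4943, -0.2366, 0.2205]
orientation: [3.141, -0.0, 0.182]
wrist_force: [0.6, -1.8, -0.3]
opening: 0.0003
grasp_force: 0.8
```

Call:
{"method": "carry_out", "body": {"deltas": [[0, -0.52, 0.22, 0, 0, 0, 0], [0, -0.48, 0.3, 0, 0, 0, 0], [0, -0.43, 0.37, 0, 0, 0, 0]]}}

```text
clock: 10.22
position: [0.4842, -0.1796, 0.1851]
orientation: [3.141, -0.001, 0.183]
wrist_force: [0.7, 0.6, 0.9]
opening: 0.0001
grasp_force: 0.6
```

Call:
{"method": "carry_out", "body": {"deltas": [[0, -0.37, 0.43, 0, 0, 0, 0], [0, -0.31, 0.48, 0, 0, 0, 0], [0, -0.23, 0.52, 0, 0, 0, 0], [0, -0.11, 0.3, 0, 0, 0, 0]]}}

```text
clock: 10.55
position: [0.4757, -0.1389, 0.1141]
orientation: [-3.14, 0.002, 0.184]
wrist_force: [0.3, -0.6, 0.1]
opening: 0.0001
grasp_force: 0.1
```

Run:
```python
from h import *
inv=lambda P:CR.inv().apply(P-C0)*1000
s=observe();print(inv(s['position']),np.degrees(s['orientation']),s['wrist_force'])
a=shot('side');b=shot('top')
m=np.zeros((480,800,3),np.uint8)
m[:,:400]=cv2.resize(b['img'][150:246,240:320],(400,480),interpolation=cv2.INTER_CUBIC);m[:,400:]=cv2.resize(a['img'][110:230,250:350],(400,480),interpolation=cv2.INTER_CUBIC)
cv2.imwrite('pics/m6.png',np.clip(m*1.4,0,255).astype(np.uint8)[:,:,::-1])
```

```text
[-48.79550486  -0.60685114 114.07697846] [-1.79915529e+02  1.05104113e-01  1.05644433e+01] [ 0.32466973 -0.57578256  0.12757261]
```

View pics/m6.png

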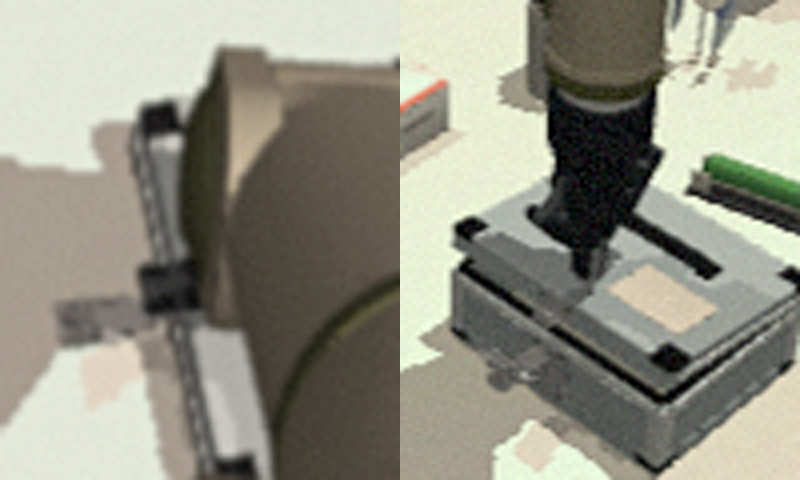

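The lid is nearly shut, with the fingers on its front part and the latch clear at (95,320) in the top crop. I press it down onto the seal.

Call:
{"method": "carry_out", "body": {"deltas": [[0, -0.1, 0.15, 0, 0, 0, 0], [0, -0.05, 0.1, 0, 0, 0, 0], [0, 0, 0.06, 0, 0, 0, 0], [0, 0, 0, 0, 0, 0, 0]]}}

```text
clock: 10.98
position: [0.4759, -0.1355, 0.1033]
orientation: [3.141, -0.0, 0.182]
wrist_force: [-0.4, -0.6, 0.4]
opening: -0.0002
grasp_force: 0.0
```

Call:
{"method": "carry_out", "body": {"deltas": [[0, 0, 0.06, 0, 0, 0, 0], [0, 0, 0, 0, 0, 0, 0]]}}

```text
clock: 11.15
position: [0.476, -0.1357, 0.1009]
orientation: [3.141, -0.0, 0.182]
wrist_force: [1.1, -0.5, -0.6]
opening: -0.0001
grasp_force: 0.0
```

Call:
{"method": "carry_out", "body": {"deltas": [[0, 0, 0.04, 0, 0, 0, 0], [0, 0, 0, 0, 0, 0, 0]]}}

```text
clock: 11.32
position: [0.476, -0.1356, 0.0996]
orientation: [3.141, -0.0, 0.182]
wrist_force: [-1.0, -0.1, 7.6]
opening: -0.0001
grasp_force: 3.5
```

Run:
```python
from h import *
inv=lambda P:CR.inv().apply(P-C0)*1000
s=observe();print(inv(s['position']))
P=s['position']+[0,0,.12]
n,r=rows([.40,-.42,.30],yaw=100.25,Pc=P);print(n,r)
R0=R.from_euler('xyz',s['orientation']);Q=R0
for k in range(n):
    P=P+Q.apply(np.array(r[:3])*.04);Q=Q*R.from_rotvec(np.radians(np.array(r[3:])*4));
    if k%5==4: print(P)
```

```text
[-52.01169859   0.26347389  99.57552157]
24 [-0.317, 0.125, -0.084, 0.0, -0.0, -0.936]
[ 0.42357805 -0.17866584  0.23635801]
[ 0.38775651 -0.2363038   0.25314939]
[ 0.37232878 -0.30238687  0.2699506 ]
[ 0.37892641 -0.36992304  0.28676149]
```

Call:
{"method": "carry_out", "body": {"deltas": [[0, 0, -0.2, 0, 0, 0, 0], [0, 0, -0.8, 0, 0, 0, 0], [0, 0, -1, 0, 0, 0, 0], [0, 0, -1, 0, 0, 0, 0]]}}

```text
clock: 11.65
position: [0.4751, -0.1353, 0.2207]
orientation: [-3.141, 0.002, 0.182]
wrist_force: [1.8, -0.5, 0.3]
opening: -0.0001
grasp_force: 0.0
```

Call:
{"method": "carry_out", "body": {"deltas": [[-0.32, 0.13, -0.08, 0, 0, -0.94, 0], [-0.32, 0.13, -0.08, 0, 0, -0.94, 0], [-0.32, 0.13, -0.08, 0, 0, -0.94, 0], [-0.32, 0.13, -0.08, 0, 0, -0.94, 0], [-0.32, 0.13, -0.08, 0, 0, -0.94, 0]]}}

```text
clock: 12.07
position: [0.4225, -0.18, 0.2361]
orientation: [3.141, -0.0, 0.514]
wrist_force: [-1.2, 1.0, -0.2]
opening: 0.0
grasp_force: 0.0
```

Call:
{"method": "carry_out", "body": {"deltas": [[-0.32, 0.13, -0.08, 0, 0, -0.94, 0], [-0.32, 0.13, -0.08, 0, 0, -0.94, 0], [-0.32, 0.13, -0.08, 0, 0, -0.94, 0], [-0.32, 0.13, -0.08, 0, 0, -0.94, 0], [-0.32, 0.13, -0.08, 0, 0, -0.94, 0]]}}

```text
clock: 12.48
position: [0.3869, -0.2391, 0.252]
orientation: [3.141, 0.0, 0.841]
wrist_force: [0.3, -0.8, -0.4]
opening: -0.0
grasp_force: 0.0
```

Call:
{"method": "carry_out", "body": {"deltas": [[-0.32, 0.13, -0.08, 0, 0, -0.94, 0], [-0.32, 0.13, -0.08, 0, 0, -0.94, 0], [-0.32, 0.13, -0.08, 0, 0, -0.94, 0], [-0.32, 0.13, -0.08, 0, 0, -0.94, 0], [-0.32, 0.13, -0.08, 0, 0, -0.94, 0]]}}

```text
clock: 12.9
position: [0.3723, -0.3065, 0.268]
orientation: [3.141, 0.0, 1.169]
wrist_force: [-0.6, -0.1, 0.5]
opening: -0.0001
grasp_force: 0.0
```

Call:
{"method": "carry_out", "body": {"deltas": [[-0.32, 0.13, -0.08, 0, 0, -0.94, 0], [-0.32, 0.13, -0.08, 0, 0, -0.94, 0], [-0.32, 0.13, -0.08, 0, 0, -0.94, 0], [-0.32, 0.13, -0.08, 0, 0, -0.94, 0], [-0.32, 0.13, -0.08, 0, 0, -0.94, 0]]}}

```text
clock: 13.32
position: [0.3802, -0.3749, 0.284]
orientation: [-3.141, 0.0, 1.497]
wrist_force: [0.1, 0.7, -0.4]
opening: 0.0002
grasp_force: 0.0
```

Call:
{"method": "carry_out", "body": {"deltas": [[-0.32, 0.13, -0.08, 0, 0, -0.94, 0], [-0.32, 0.13, -0.08, 0, 0, -0.94, 0], [-0.32, 0.13, -0.08, 0, 0, -0.94, 0], [-0.32, 0.13, -0.08, 0, 0, -0.94, 0]]}}

```text
clock: 13.65
position: [0.4022, -0.4255, 0.2968]
orientation: [-3.141, 0.0, 1.76]
wrist_force: [0.1, 0.4, 0.5]
opening: 0.0001
grasp_force: 0.0
```

Run:
```python
from h import *
inv=lambda P:CR.inv().apply(P-C0)*1000
s=observe();print(s['position'],inv(s['position']),np.degrees(s['orientation']),s['joint_pos'].round(2))
A=[shot('side') for _ in range(6)];B=[shot('top') for _ in range(6)]
for n,L in(('side',A),('top',B)):
    c=L[0];c['img']=np.mean([x['img'] for x in L],0).round().astype(np.uint8);pickle.dump(c,open(n+'.pkl','wb'))
a,b=load('side'),load('top')
m=np.zeros((600,800,3),np.uint8)
for c,o,(x,y,w,h) in((a,0,(264,175,40,60)),(b,400,(240,185,40,60))):
    im=cv2.resize(c['img'][y:y+h,x:x+w],(400,600),interpolation=cv2.INTER_CUBIC)
    im=np.clip(im*1.4,0,255).astype(np.uint8).copy()
    # overlay: lever pivot and candidate tab positions
    P=[case(-101,0,60),case(-100,0,91),case(-85,0,101)]
    for p,col in zip(proj(c,P),((255,0,0),(0,255,0),(0,0,255))):
        q=((p-[x,y]+.5)*10).astype(int);cv2.drawMarker(im,tuple(int(v) for v in q),col,cv2.MARKER_CROSS,14,2)
    m[:,o:o+400]=im
cv2.imwrite('pics/m7.png',m[:,:,::-1])
```

```text
[ 0.40221388 -0.42546606  0.29677914] [ 220.12585889 -123.93399156  296.77914203] [-1.79978541e+02  1.94031481e-02  1.00815827e+02] [ 0.98  0.38 -0.37  1.84  0.17  0.95  0.73]
```

View pics/m7.png

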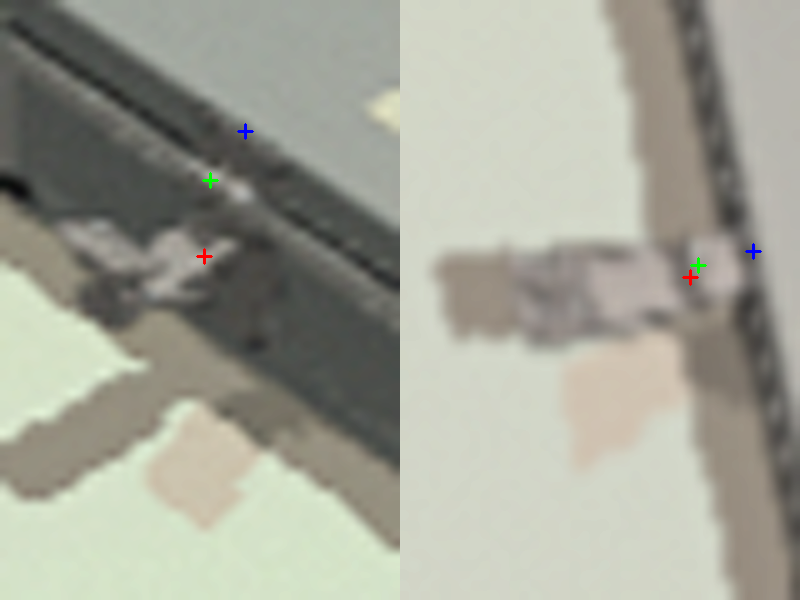

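The side crop shows the tab as a bright bar centred at about (103,243), and the keeper at about (220,185). In the top crop the tab is the wide outer streak at about (548,297), the lever is at (630,290), and the keeper is at (717,264). The brown patch outside the latch is shadow.

Run:
```python
from h import *
inv=lambda P:CR.inv().apply(P-C0)*1000
a,b=load('side'),load('top')
S=lambda x,y:(264+x/10-.5,175+y/10-.5)
T=lambda x,y:(240+(x-400)/10-.5,185+y/10-.5)
def tr(n,s,t):
    p,e=tri(a,S(*s),b,T(*t));print(n,inv(p).round(1),'err',round(e*1000,1))
tr('tab',(103,243),(548,297))
tr('keeper',(222,186),(710,264))
# tab corners guess: +y end / -y end of the bright bar
def ony(c,uv,y=0):
    o,d=ray(c,uv);o=inv(o);d=CR.inv().apply(d);t=(y-o[1])/d[1];return (o+t*d).round(1)
print('side tab on y=0',ony(a,S(103,243)),'keeper',ony(a,S(222,186)))
# colour maps: brightness profile along latch in top view, and widths
g=cv2.cvtColor(b['img'],cv2.COLOR_RGB2GRAY);print(g[207:222,243:275])
g=cv2.cvtColor(a['img'],cv2.COLOR_RGB2GRAY);print(g[194:210,268:290])
# projections of candidate tab rectangles (zoom coords) for L,q
for q in(1.4,1.6,1.8):
  pin=np.array([-101-12*np.sin(q-.3),60-12*np.cos(q-.3)])
  for L in(-.3,-.6,-.9):
    d=np.array([np.sin(L),np.cos(L)]);i=np.array([np.cos(L),-np.sin(L)]);t=pin+49*d-2*i
    p=case(t[0],0,t[1]);print(q,L,t.round(1),((proj(a,p)[0]-[264,175]+.5)*10).round(),((proj(b,p)[0]-[240,185]+.5)*10+[400,0]).round())
```

```text
tab [-144.     0.3   95. ] err 2.1
keeper [-96.   -0.3  86.4] err 1.5
side tab on y=0 [-145.7    0.    96.6] keeper [-94.5   0.   85.1]
[[150 150 151 151 151 150 152 152 152 151 151 152 151 153 153 152 152 153
  152 154 148 124 105 103 104 102 103 102  87  62  57  80]
 [151 152 152 152 152 153 152 149 151 152 153 152 147 147 147 147 146 146
  147 149 146 127 107 101  99  94 105 107 101  93  79  81]
 [152 148 147 147 146 148 143 133 142 146 146 141 124 121 119 116 112 112
  115 120 126 120 103  90  86  87 116 121 119 117  93  74]
 [145 129 122 121 121 122 118 111 120 120 117 110  97 105 101 101  99  91
   89  97 111 121 114  96  79  82 116 118 122 125 100  67]
 [130 110 103 104 105 105 103 101 109 108 103 100  95 104 102 105 116 113
  111 113 117 123 123 113  88  81 105 111 122 128 116  82]
 [126 106 103 103 103 103 102 100 101 100 101 103 100 104 102 106 120 125
  124 124 124 124 126 119  94  80  95 113 126 131 125  90]
 [139 116 103 103 103 104 103 101  97  90  88  95  95  96  98 106 120 126
  125 125 125 125 127 122  99  81  85 111 125 127 116  84]
 [146 121 104 103 104 104 103 103
[... 2259 characters left out ...]
153 123  67  61  64  86 102 104 104 103  88  61  51  53
   54  54  56  52]
 [157 157 158 158 157 155 128  96  98 102 104 102 104 104 102  92  69  56
   53  54  51  46]
 [156 156 156 156 156 159 156 130 102 102 102 101 102 102 105 102  91  73
   59  53  45  34]]
1.4 -0.3 [-128.1  100.8] [145. 203.] [601. 282.]
1.4 -0.6 [-141.    93.9] [114. 242.] [556. 294.]
1.4 -0.9 [-151.3   83.4] [ 89. 284.] [519. 305.]
1.6 -0.3 [-129.  103.] [144. 199.] [599. 282.]
1.6 -0.6 [-141.9   96.1] [112. 238.] [553. 294.]
1.6 -0.9 [-152.2   85.7] [ 87. 280.] [516. 305.]
1.8 -0.3 [-129.4  105.4] [143. 194.] [597. 281.]
1.8 -0.6 [-142.3   98.5] [111. 233.] [551. 293.]
1.8 -0.9 [-152.6   88. ] [ 86. 275.] [515. 304.]
```

```bash
cat >> h.py <<'E'
inv=lambda P:CR.inv().apply(P-C0)*1000
def RT(phi): return R.from_euler('xyz',[np.pi,0,np.radians(100.25)])*R.from_euler('y',phi)
def pin(q): return np.array([-101-12*np.sin(q-.3),60-12*np.cos(q-.3)])
def di(L): return np.array([np.sin(L),np.cos(L)]),np.array([np.cos(L),-np.sin(L)])
def tab(q,L): d,i=di(L);return pin(q)+49*d-2*i
def tcp_for(t,phi,past=8,out=6,back=0):
    d,i=di(phi);p=np.array(t)-(past-back)*d-out*i;return case(p[0],0,p[1])
def sim(P,Q,n,r):
    o=[]
    for k in range(n):
        P=P+Q.apply(np.array(r[:3])*.04);Q=Q*R.from_rotvec(np.radians(np.array(r[3:])*4));o.append(P)
    return np.array(o),Q
E
python3 - <<'E'
from h import *
s=observe()
G=tcp_for((-144,95),-.55,back=80)
n,r=rows(G,Rt=RT(-.55),n=15);print(n,r)
o,Q=sim(s['position'],R.from_euler('xyz',s['orientation']),n,r);print(np.c_[o[::3],np.array([inv(x) for x in o[::3]])].round(3),inv(G))
print(rows(tcp_for((-144,95),-.55),Rt=RT(-.55),Pc=G,Rc=RT(-.55),n=4))
E
```

```text
15 [0.723, 0.209, 0.059, 0.002, -0.525, 0.007]
[[ 4.05000e-01 -3.94000e-01  2.94000e-01  1.90125e+02 -1.15242e+02
   2.93774e+02]
 [ 4.14000e-01 -3.05000e-01  2.80000e-01  1.03993e+02 -9.07290e+01
   2.80354e+02]
 [ 4.24000e-01 -2.18000e-01  2.58000e-01  1.98900e+01 -6.60860e+01
   2.57575e+02]
 [ 4.33000e-01 -1.34000e-01  2.26000e-01 -6.11710e+01 -4.13110e+01
   2.25716e+02]
 [ 4.44000e-01 -5.40000e-02  1.85000e-01 -1.38211e+02 -1.64060e+01
   1.85167e+02]] [-1.86748628e+02  1.37996559e-14  1.53245642e+02]
(4, [-0.0, -0.0, 0.5, 0.0, 0.0, 0.0])
```

Call:
{"method": "carry_out", "body": {"deltas": [[0.72, 0.21, 0.06, 0, -0.52, 0.01, 0.6], [0.72, 0.21, 0.06, 0, -0.52, 0.01, 0.6], [0.72, 0.21, 0.06, 0, -0.53, 0.01, 0.6], [0.72, 0.21, 0.06, 0, -0.53, 0.01, 0.6], [0.72, 0.21, 0.06, 0, -0.53, 0.01, 0.6]]}}

```text
clock: 14.67
position: [0.4177, -0.2756, 0.2739]
orientation: [3.14, 0.186, 1.753]
wrist_force: [0.1, 1.1, -0.3]
opening: 0.0512
grasp_force: 0.0
```

Call:
{"method": "carry_out", "body": {"deltas": [[0.72, 0.21, 0.06, 0, -0.52, 0.01, 0.6], [0.72, 0.21, 0.06, 0, -0.52, 0.01, 0.6], [0.72, 0.21, 0.06, 0, -0.53, 0.01, 0.6], [0.72, 0.21, 0.06, 0, -0.53, 0.01, 0.6], [0.72, 0.21, 0.06, 0, -0.53, 0.01, 0.6]]}}

```text
clock: 15.08
position: [0.4348, -0.1341, 0.2259]
orientation: [3.137, 0.37, 1.749]
wrist_force: [0.9, 0.8, 0.4]
opening: 0.0511
grasp_force: 0.0
```

Call:
{"method": "carry_out", "body": {"deltas": [[0.72, 0.21, 0.06, 0, -0.52, 0.01, 0.6], [0.72, 0.21, 0.06, 0, -0.52, 0.01, 0.6], [0.72, 0.21, 0.06, 0, -0.53, 0.01, 0.6], [0.72, 0.21, 0.06, 0, -0.53, 0.01, 0.6], [0.72, 0.21, 0.06, 0, -0.53, 0.01, 0.6]]}}

```text
clock: 15.5
position: [0.4542, -0.0033, 0.1532]
orientation: [3.136, 0.553, 1.745]
wrist_force: [1.7, -0.1, -0.2]
opening: 0.0517
grasp_force: 0.0
```

Call:
{"method": "carry_out", "body": {"deltas": [[0, 0, 0, 0, 0, 0, 0.6]]}}

```text
clock: 15.58
position: [0.4551, 0.0025, 0.1502]
orientation: [3.139, 0.548, 1.755]
wrist_force: [0.5, 0.5, -0.4]
opening: 0.0512
grasp_force: 0.0
```

Run:
```python
from h import *
s=observe();print(s['joint_pos'].round(2),inv(s['position']),s['opening'])
G=tcp_for((-144,95),-.55,back=25);print(rows(G,Rt=RT(-.55),n=3))
```

```text
[-0.27  0.52 -0.32  2.3   0.96  0.85 -1.22] [-191.55854159    4.22854339  150.22398373] 0.05124447814741562
(3, [-0.048, -0.037, 0.458, 0.024, -0.01, 0.021])
```

Call:
{"method": "carry_out", "body": {"deltas": [[-0.05, -0.04, 0.46, 0.02, -0.01, 0.02, 0.6], [-0.05, -0.04, 0.46, 0.02, -0.01, 0.02, 0.6], [-0.05, -0.04, 0.46, 0.02, -0.01, 0.02, 0.6], [0, 0, 0.3, 0, 0, 0, 0.6], [0, 0, 0.3, 0, 0, 0, 0.6]]}}

```text
clock: 16.0
position: [0.4572, -0.0522, 0.0886]
orientation: [3.14, 0.553, 1.74]
wrist_force: [-0.1, -0.8, 0.1]
opening: 0.051
grasp_force: 0.0
```

Run:
```python
from h import *
s=observe();print(inv(s['position']),inv(tcp_for((-144,95),-.55)),s['wrist_force'],np.degrees(s['orientation']),np.degrees(RT(-.55).as_euler('xyz')))
print(rows(tcp_for((-144,95),-.55),Rt=RT(-.55),n=1))
```

```text
[-137.40500827   -3.42235839   88.60814176] [-1.44933649e+02 -2.16479796e-14  8.50436804e+01] [-0.05007634 -0.75375312  0.11060542] [179.92569811  31.6635415   99.72087149] [180.          31.51267873 100.25      ]
(1, [0.208, 0.084, -0.023, -0.051, 0.038, -0.113])
```

Call:
{"method": "carry_out", "body": {"deltas": [[0.2, 0.08, 0, -0.05, 0, -0.1, 0.6], [0, 0, 0, 0, 0, 0, 0.6]]}}

```text
clock: 16.17
position: [0.4596, -0.0431, 0.0842]
orientation: [3.141, 0.552, 1.75]
wrist_force: [-0.2, 0.1, 1.4]
opening: 0.0515
grasp_force: 0.0
```

Run:
```python
from h import *
s=observe();print(inv(s['position']),inv(tcp_for((-144,95),-.55)),s['wrist_force'])
print(rows(tcp_for((-144,95),-.55),Rt=RT(-.55),n=1))
```

```text
[-145.90054703    0.58811365   84.19248505] [-1.44933649e+02 -2.16479796e-14  8.50436804e+01] [-0.19779047  0.05076033  1.43082303]
(1, [-0.032, -0.015, -0.005, 0.006, 0.023, 0.007])
```

Good; I close on the tab.

Call:
{"method": "carry_out", "body": {"deltas": [[0, 0, 0, 0, 0, 0, 0], [0, 0, 0, 0, 0, 0, 0], [0, 0, 0, 0, 0, 0, 0], [0, 0, 0, 0, 0, 0, 0]], "grip_force": 30}}

```text
clock: 16.5
position: [0.4595, -0.0439, 0.0855]
orientation: [3.139, 0.552, 1.749]
wrist_force: [-0.6, 2.1, 2.1]
opening: 0.0245
grasp_force: 29.5
```

Run:
```python
from h import *
s=observe();print(inv(s['position']),s['wrist_force'],s['moment'],s['opening'],s['grasp_force'])
t=np.array((-144,95.))
d,i=di(-.55);off=inv(s['position'])[[0,2]]-t;print('offset along d,i',off@d,off@i)
for q,L in((1.55,-.65),(1.9,-.65),(2.2,-.55),(2.5,-.4),(2.6,-.2)): 
    dd,ii=di(L);print(q,L,tab(q,L).round(1),'lip',(pin(q)+31.5*dd+3*ii).round(1))
```

```text
[-145.18034727    0.28861757   85.45670166] [-0.60505086  2.10764296  2.11306249] [ 0.7661752   0.28425413 -0.06891696] 0.024533955633351427 29.45243149995804
offset along d,i -7.518943411924604 -5.994435158877443
1.55 -0.65 [-143.6   94. ] lip [-129.1   83.1]
1.9 -0.65 [-144.2   98.1] lip [-129.7   87.2]
2.2 -0.55 [-139.7  104.6] lip [-126.3   92.3]
2.5 -0.4 [-131.6  111.4] lip [-120.2   97.2]
2.6 -0.2 [-121.6  115.6] lip [-113.3   99.5]
```

```bash
cat >> h.py <<'E'
def tp(q,L,dphi=.1): return tcp_for(tab(q,L),L+dphi,past=7.5,out=6),RT(L+dphi)
def legs(W,N,Pc=None,Rc=None,dphi=.1):
    s=observe();P=np.array(s['position']) if Pc is None else Pc;Q=R.from_euler('xyz',s['orientation']) if Rc is None else Rc
    for (q,L),n in zip(W,N):
        G,RR=tp(q,L,dphi);_,r=rows(G,Rt=RR,n=n,Pc=P,Rc=Q);print((q,L),n,r);P,Q=G,RR
E
python3 - <<'E'
from h import *
legs([(2.0,-.6),(2.5,-.4),(2.5,0),(2.5,.38),(1.9,.38),(1.45,.38)],[2,3,6,6,2,2])
E
```

```text
(2.0, -0.6) 2 [-0.052, -0.004, -0.055, 0.011, 0.374, -0.006]
(2.5, -0.4) 3 [-0.105, -0.0, -0.053, 0.0, 0.955, 0.0]
(2.5, 0) 6 [-0.069, 0.0, -0.019, -0.0, 0.955, 0.0]
(2.5, 0.38) 6 [-0.066, -0.0, -0.018, 0.0, 0.907, 0.0]
(1.9, 0.38) 2 [-0.013, -0.0, 0.088, 0.0, 0.0, 0.0]
(1.45, 0.38) 2 [-0.042, 0.0, 0.052, 0.0, 0.0, 0.0]
```

Call:
{"method": "carry_out", "body": {"deltas": [[-0.05, 0, -0.06, 0, 0.37, 0, 0], [-0.05, 0, -0.06, 0, 0.37, 0, 0], [-0.1, 0, -0.05, 0, 0.95, 0, 0], [-0.1, 0, -0.05, 0, 0.95, 0, 0], [-0.1, 0, -0.05, 0, 0.95, 0, 0]]}}

```text
clock: 16.92
position: [0.4612, -0.0538, 0.1021]
orientation: [3.14, 0.3, 1.75]
wrist_force: [2.0, -7.4, -14.0]
opening: 0.0243
grasp_force: 30.3
```

Call:
{"method": "carry_out", "body": {"deltas": [[0, 0, 0, 0, 0, 0, 0]]}}

```text
clock: 17.0
position: [0.4616, -0.0562, 0.103]
orientation: [3.138, 0.3, 1.743]
wrist_force: [-0.9, 0.6, -0.1]
opening: 0.0249
grasp_force: 31.6
```

Run:
```python
from h import *
s=observe();print(inv(s['position']),inv(tp(2.5,-.4)[0]),s['wrist_force'],s['opening'],np.degrees(s['orientation']))
legs([(2.5,-.4)],[1])
legs([(2.5,0)],[6])
```

```text
[-132.71585542    0.25858606  103.0410144 ] [-1.35141195e+02 -2.28781611e-15  1.02477021e+02] [-0.85256433  0.61200526 -0.14628303] 0.024871802500090415 [179.76790815  17.19233221  99.88056762]
(2.5, -0.4) 1 [0.062, -0.007, -0.004, 0.031, 0.001, -0.088]
(2.5, 0) 6 [-0.059, -0.001, -0.018, 0.008, 0.955, -0.013]
```

Run:
```python
from h import *
a=shot('side');g=cv2.cvtColor(a['img'],cv2.COLOR_RGB2GRAY);print(g[190:212:1,262:292])
for q in(1.55,2.0,2.5):
    e=[-101-46*np.sin(q),60-46*np.cos(q)];m=[-101-25*np.sin(q),60-25*np.cos(q)]
    print(q,proj(a,[case(e[0],0,e[1]),case(m[0],0,m[1])]).round(1).tolist())
print(proj(a,[observe()['position'],case(-100,0,91)]))
```

```text
[[107  69  71  72  63  58  62  44  29  12   3  67  80  50   9  10  16  20
   24  14  11  13  22  11   2  15  44  62  74  89]
 [ 85  59  77  73  62  63  59  51  29   8   9  45  67  43  16  17  15  14
    0  14   3  19   8   8  19  47  64  57  61  65]
 [ 84  22  38  53  56  65  65  55  42   0  15  25  64  65  19  16  20  20
    8   9   3  12   4  47  75  73  67  58  47  44]
 [104  70  19   8  35  65  70  60  48  24  15  27  51  63  53   5   2   6
   16   3  10  11  22  76 105 124 107  68  53  66]
 [113 101  65  29  20  52  72  70  61  43  35  57  68  56  44  50  42  27
   11  18  12   9  46  64  81 123 132  85  58  60]
 [113 115 106  77  58  49  63  69  68  62  61  63  57  65  51  50  44  30
   14   1   3   6  35  53  72  87  91  88  71  50]
 [114 116 112 102  81  72  63  64  65  66  69  63  56  54  64  61  59  44
    0  13  15   1  53  67  69  65  74  76  74  77]
 [114 114 114 114 113  99  78  68  60  62  53  64  64  60  49  42  63  52
   25  16  27  49  58  55  55  55  67  71  78  90]
 [112 113 111 112 115 113 106  98  72  60  58  63  73  62  61  43  52  50
   18   9  79 111  93  50 
[... 1121 characters left out ...]
 57  63  64  61  59  71  67]
 [172 172 169 170 174 171 177 174 171 173 177 170 146 107 112 110 113 112
  113 114 111 100  75  62  57  59  59  56  58  58]
 [173 172 173 175 176 170 170 172 169 172 176 173 173 141 110 109 116 114
  115 118 111 113  98  79  66  56  53  35  52  63]
 [170 170 173 173 168 172 172 172 174 171 172 175 173 173 139 109 111 110
  113 116 115 115 114  99  85  74  63  53  56  65]
 [172 170 170 172 172 171 171 171 172 170 171 174 169 176 174 172 145 113
  114 111 109 114 113 114 110 101  80  66  57  60]]
1.55 [[273.3, 208.0], [278.2, 204.4]]
2.0 [[274.4, 202.5], [278.8, 201.4]]
2.5 [[277.9, 195.8], [280.7, 197.8]]
[[276.65873748 195.29510518]
 [284.51167919 192.56329843]]
```

Call:
{"method": "carry_out", "body": {"deltas": [[-0.06, 0, -0.02, 0, 0.95, 0, 0], [-0.06, 0, -0.02, 0, 0.95, 0, 0], [-0.06, 0, -0.02, 0, 0.95, 0, 0]]}}

```text
clock: 17.3
position: [0.4621, -0.059, 0.1056]
orientation: [3.142, 0.102, 1.752]
wrist_force: [0.5, -3.1, -4.9]
opening: 0.0247
grasp_force: 33.7
```

Call:
{"method": "carry_out", "body": {"deltas": [[-0.06, 0, -0.02, 0, 0.95, 0, 0], [-0.06, 0, -0.02, 0, 0.95, 0, 0], [-0.06, 0, -0.02, 0, 0.95, 0, 0], [0, 0, 0, 0, 0, 0, 0]]}}

```text
clock: 17.63
position: [0.464, -0.0698, 0.1078]
orientation: [3.141, -0.098, 1.743]
wrist_force: [2.2, 1.2, 1.5]
opening: 0.0243
grasp_force: 34.3
```

Run:
```python
from h import *
s=observe();print(inv(s['position']),inv(tp(2.5,0)[0]),s['wrist_force'],s['opening'],np.degrees(s['orientation']))
legs([(2.5,.38)],[6])
```

```text
[-118.91040708    0.19064547  107.81973511] [-1.19420732e+02  8.78376827e-15  1.09198483e+02] [2.16752124 1.21123952 1.50685358] 0.024326839759893602 [179.9718384   -5.62584978  99.84037886]
(2.5, 0.38) 6 [-0.062, -0.001, -0.023, 0.006, 0.912, -0.016]
```

Call:
{"method": "carry_out", "body": {"deltas": [[-0.06, 0, -0.04, 0, 0.91, 0, 0], [-0.06, 0, -0.03, 0, 0.91, 0, 0], [-0.06, 0, -0.02, 0, 0.91, 0, 0]]}}

```text
clock: 17.88
position: [0.4646, -0.0735, 0.1107]
orientation: [-3.141, -0.287, 1.751]
wrist_force: [0.8, -2.4, -3.9]
opening: 0.0243
grasp_force: 33.9
```

Call:
{"method": "carry_out", "body": {"deltas": [[-0.06, 0, -0.02, 0, 0.91, 0, 0], [-0.06, 0, -0.02, 0, 0.91, 0, 0], [0, 0, 0, 0, 0, 0, 0]]}}

```text
clock: 18.13
position: [0.4659, -0.081, 0.1089]
orientation: [-3.139, -0.416, 1.744]
wrist_force: [2.1, -1.2, -0.3]
opening: 0.0243
grasp_force: 34.1
```

Run:
```python
from h import *
s=observe();print(inv(s['position']),s['wrist_force'],s['opening'],np.degrees(s['orientation']))
legs([(2.5,.38)],[1])
a=shot('side');g=cv2.cvtColor(a['img'],cv2.COLOR_RGB2GRAY)
print(g[176:200,274:296]);print(proj(a,[case(-100,8,91),case(-100,-8,91),tp(2.5,.38)[0]]))
```

```text
[-1.07543475e+02  1.15618745e-02  1.08901069e+02] [ 2.10619854 -1.15244761 -0.33283135] 0.024268082791317352 [-179.83393401  -23.84584059   99.92430665]
(2.5, 0.38) 1 [-0.095, 0.0, -0.056, -0.006, 0.914, -0.075]
[[ 76  74  74  78  63  33  52  55  33   6  10  13  56  70  73  61  28  24
   14  17   3  13]
 [ 76  74  75  77  52  34  60  47  16   1   6   9  48  64  59  53   8   4
   22  17  20   8]
 [ 75  77  79  69  46  48  59  21   7   7   3  29  57  64  63  49  20  17
   17  16  15  21]
 [ 62  71  74  64  31  52  55  13   0   8   2  41  59  63  58  34  20  16
   17  12  14  21]
 [ 55  57  67  51  34  58  46   3  12   7   2  45  57  66  51  30  13  17
    9  15  14  10]
 [ 60  60  54  33  51  56  14   0   8   0  30  53  61  44  58  61  21  19
   14  21  11  11]
 [ 58  60  53  28  53  55  15   3  12  11  45  55  61  49  61  72  45  19
    6   9  11  10]
 [ 40  52  50  37  55  40   9  19  24  21  46  63  59  51  69  67  32   9
   17  13  14  45]
 [ 57  33  47  66  60  21  11  50  64  61  57  62  54  65  80  51  23   6
    5  14  33  54]
 [ 91  73  44  65  59  15  20  46  69  74  73  66  
[... 732 characters left out ...]
56  64  62  56  53  61  55  51  53
   59  59  59  57]
 [ 53  92 118 118 118 105  79  58  59  63  58  46  46  53  71  67  58  53
   59  60  51  54]
 [ 52  61  91 116 121 119 123 101  50  52  51  53  53  60  70  75  62  55
   59  70  55  54]
 [ 60  54  58  73 112 131 114  80  48  43  49  57  59  59  73  72  77  70
   52  45  51  57]
 [ 62  55  52  49  65  89  84  66  55  47  54  59  51  59  57  68  66  72
   80  54  44  55]
 [ 65  58  56  53  49  49  54  55  56  58  50  54  55  57  54  50  54  71
   76  90  83  49]
 [ 56  54  54  60  50  39  36  37  51  51  53  57  60  51  51  44  37  54
   66  73  81  69]]
[[282.5611983  191.23646384]
 [286.47466135 193.89863715]
 [284.00340099 188.5742285 ]]
```

Call:
{"method": "carry_out", "body": {"deltas": [[-0.09, 0, -0.05, 0, 0.9, 0, 0], [0, 0, 0, 0, 0, 0, 0]]}}

```text
clock: 18.35
position: [0.4665, -0.0838, 0.1098]
orientation: [-3.139, -0.477, 1.747]
wrist_force: [1.4, -0.8, 0.1]
opening: 0.0241
grasp_force: 33.8
```

Run:
```python
from h import *
s=observe();print(inv(s['position']),inv(tp(2.5,.38)[0]),inv(tp(1.45,.38)[0]),s['wrist_force'],np.degrees(s['orientation']))
legs([(2.2,.38),(1.9,.38),(1.7,.38),(1.45,.38)],[1]*4)
```

```text
[-1.04614012e+02  9.98034374e-02  1.09845168e+02] [-1.03169496e+02 -7.14411113e-15  1.09426635e+02] [-1.04420707e+02  2.73872067e-14  9.74627719e+01] [ 1.44691244 -0.77228081  0.14912097] [-179.87542859  -27.33845387  100.1134974 ]
(2.2, 0.38) 1 [-0.037, -0.002, 0.082, -0.015, 0.041, -0.03]
(1.9, 0.38) 1 [-0.027, -0.0, 0.086, 0.0, 0.0, 0.0]
(1.7, 0.38) 1 [-0.031, 0.0, 0.051, 0.0, 0.0, 0.0]
(1.45, 0.38) 1 [-0.052, 0.0, 0.053, 0.0, 0.0, 0.0]
```

Call:
{"method": "carry_out", "body": {"deltas": [[-0.04, 0, 0.08, 0, 0, 0, 0], [0, 0, 0, 0, 0, 0, 0]]}}

```text
clock: 18.52
position: [0.466, -0.082, 0.1071]
orientation: [-3.141, -0.475, 1.751]
wrist_force: [2.2, 1.3, -5.4]
opening: 0.0246
grasp_force: 33.4
```

Call:
{"method": "carry_out", "body": {"deltas": [[-0.03, 0, 0.06, 0, 0, 0, 0], [0, 0, 0, 0, 0, 0, 0]]}}

```text
clock: 18.68
position: [0.4661, -0.0819, 0.1051]
orientation: [3.141, -0.475, 1.752]
wrist_force: [2.3, 1.5, 0.8]
opening: 0.0242
grasp_force: 33.8
```

Call:
{"method": "carry_out", "body": {"deltas": [[-0.03, 0, 0.06, 0, 0, 0, 0], [0, 0, 0, 0, 0, 0, 0]]}}

```text
clock: 18.85
position: [0.4661, -0.0817, 0.1029]
orientation: [3.141, -0.475, 1.752]
wrist_force: [0.4, 1.4, 8.7]
opening: 0.0244
grasp_force: 34.4
```

Call:
{"method": "carry_out", "body": {"deltas": [[0.03, 0, -0.06, 0, 0, 0, 0], [-0.08, 0, -0.04, 0, 0, 0, 0], [0, 0, 0, 0, 0, 0, 0]]}}

```text
clock: 19.1
position: [0.4668, -0.0864, 0.1051]
orientation: [3.141, -0.476, 1.75]
wrist_force: [1.2, 3.3, 5.3]
opening: 0.0245
grasp_force: 33.9
```

Run:
```python
from h import *
s=observe();print(inv(s['position']),s['wrist_force'],s['moment'])
```

```text
[-1.02068281e+02  8.99574669e-03  1.05113649e+02] [1.16202299 3.3123374  5.33151618] [ 0.75026375 -0.10924044 -0.19621081]
```

Call:
{"method": "carry_out", "body": {"deltas": [[-0.02, 0, 0.06, 0, 0, 0, 0], [0, 0, 0, 0, 0, 0, 0]]}}

```text
clock: 19.27
position: [0.4669, -0.086, 0.1028]
orientation: [3.141, -0.476, 1.75]
wrist_force: [-0.1, 0.3, 10.4]
opening: 0.0244
grasp_force: 34.3
```

Call:
{"method": "carry_out", "body": {"deltas": [[-0.02, 0, 0.06, 0, 0, 0, 0], [0, 0, 0, 0, 0, 0, 0]]}}

```text
clock: 19.43
position: [0.4669, -0.0856, 0.1007]
orientation: [3.141, -0.476, 1.75]
wrist_force: [-0.7, 0.9, 14.6]
opening: 0.0243
grasp_force: 34.8
```

Run:
```python
from h import *
s=observe();print(inv(s['position']),s['wrist_force'],s['moment'])
```

```text
[-102.77142655    0.15044286  100.66880806] [-0.65997691  0.93041236 14.59553779] [1.10959426 0.38789687 0.02300631]
```

Call:
{"method": "carry_out", "body": {"deltas": [[0.05, 0, -0.12, 0, 0, 0, 0], [-0.04, 0, -0.05, 0, 0, 0, 0], [-0.06, 0, -0.03, 0, 0, 0, 0], [0, 0, 0, 0, 0, 0, 0]]}}

```text
clock: 19.77
position: [0.4678, -0.0917, 0.1059]
orientation: [3.141, -0.476, 1.749]
wrist_force: [1.4, 3.5, 2.2]
opening: 0.0244
grasp_force: 33.0
```

Run:
```python
from h import *
s=observe();print(inv(s['position']),s['wrist_force'],s['moment'])
```

```text
[-9.66054245e+01  2.68535285e-02  1.05903559e+02] [1.43585673 3.49535501 2.18816582] [ 0.24685753 -0.39644324 -0.19941064]
```

Call:
{"method": "carry_out", "body": {"deltas": [[-0.04, 0, 0.08, 0, 0, 0, 0], [0, 0, 0, 0, 0, 0, 0]]}}

```text
clock: 19.93
position: [0.4677, -0.0913, 0.1022]
orientation: [3.141, -0.476, 1.75]
wrist_force: [2.5, 4.4, 0.8]
opening: 0.0247
grasp_force: 32.9
```

Call:
{"method": "carry_out", "body": {"deltas": [[-0.02, 0, 0.04, 0, 0, 0, 0], [0, 0, 0, 0, 0, 0, 0]]}}

```text
clock: 20.1
position: [0.4677, -0.0909, 0.1007]
orientation: [3.141, -0.477, 1.75]
wrist_force: [2.0, 3.6, 1.5]
opening: 0.0242
grasp_force: 33.5
```

Call:
{"method": "carry_out", "body": {"deltas": [[-0.02, 0, 0.04, 0, 0, 0, 0], [0, 0, 0, 0, 0, 0, 0]]}}

```text
clock: 20.27
position: [0.4676, -0.0905, 0.0992]
orientation: [3.141, -0.477, 1.75]
wrist_force: [0.8, 5.4, 6.0]
opening: 0.0241
grasp_force: 35.0
```

Run:
```python
from h import *
s=observe();print(inv(s['position']),s['wrist_force'],s['moment'])
```

```text
[-9.78467255e+01  5.81008371e-02  9.91815376e+01] [0.80583944 5.43553362 6.04961575] [ 1.20720439 -0.22311772 -0.23408881]
```

Call:
{"method": "carry_out", "body": {"deltas": [[0, 0, 0.05, 0, 0, 0, 0], [0, 0, 0, 0, 0, 0, 0]]}}

```text
clock: 20.43
position: [0.4675, -0.0897, 0.0974]
orientation: [3.141, -0.477, 1.75]
wrist_force: [1.2, 5.6, 6.7]
opening: 0.0243
grasp_force: 35.2
```

Call:
{"method": "carry_out", "body": {"deltas": [[0, 0, 0.05, 0, 0, 0, 0], [0, 0, 0, 0, 0, 0, 0]]}}

```text
clock: 20.6
position: [0.4675, -0.0892, 0.0959]
orientation: [3.141, -0.476, 1.75]
wrist_force: [1.9, 2.0, 10.1]
opening: 0.0245
grasp_force: 34.6
```

Run:
```python
from h import *
s=observe();print(inv(s['position']),s['wrist_force'],s['moment'])
```

```text
[-99.16961721   0.13379582  95.85806985] [ 1.90280854  1.96035831 10.08211778] [ 0.90932377  0.00982691 -0.03922116]
```

Call:
{"method": "carry_out", "body": {"deltas": [[0.07, 0, 0.035, 0, 0, 0, 0], [0, 0, 0, 0, 0, 0, 0]]}}

```text
clock: 20.77
position: [0.4674, -0.0881, 0.0955]
orientation: [3.14, -0.473, 1.749]
wrist_force: [0.6, -7.1, 11.2]
opening: 0.0245
grasp_force: 34.1
```

Call:
{"method": "carry_out", "body": {"deltas": [[0.07, 0, 0.035, 0, 0, 0, 0], [0, 0, 0, 0, 0, 0, 0]]}}

```text
clock: 20.93
position: [0.4672, -0.0869, 0.0951]
orientation: [3.14, -0.471, 1.747]
wrist_force: [0.7, -13.8, 10.9]
opening: 0.0245
grasp_force: 34.3
```

Call:
{"method": "carry_out", "body": {"deltas": [[0.05, 0, 0.025, 0, 0, 0, 0], [0, 0, 0, 0, 0, 0, 0]]}}

```text
clock: 21.1
position: [0.4671, -0.0863, 0.0947]
orientation: [3.14, -0.469, 1.746]
wrist_force: [1.3, -19.8, 10.6]
opening: 0.0245
grasp_force: 34.6
```

Run:
```python
from h import *
s=observe();print(inv(s['position']),s['wrist_force'],s['moment'])
```

```text
[-102.06651616    0.30115607   94.72754533] [  1.34115108 -19.82693588  10.56198944] [-3.43871331 -0.09573741  0.27665432]
```

Call:
{"method": "carry_out", "body": {"deltas": [[-0.07, 0, -0.03, 0, 0, 0, 0], [-0.06, 0, -0.03, 0, 0, 0, 0], [0, 0, 0, 0, 0, 0, 0]]}}

```text
clock: 21.35
position: [0.4673, -0.0883, 0.0951]
orientation: [3.141, -0.474, 1.748]
wrist_force: [1.3, -4.3, 8.3]
opening: 0.0245
grasp_force: 33.8
```

Call:
{"method": "carry_out", "body": {"deltas": [[0, 0, 0, 0, 0, 0, 0.5], [0, 0, 0, 0, 0, 0, 0.5], [0, 0, 0, 0, 0, 0, 0.5]]}}

```text
clock: 21.6
position: [0.4661, -0.0871, 0.0948]
orientation: [-3.141, -0.476, 1.749]
wrist_force: [0.2, 0.5, 0.0]
opening: 0.0427
grasp_force: 0.0
```

Call:
{"method": "carry_out", "body": {"deltas": [[0, 0, -0.3, 0, 0, 0, 0.5], [0, 0, -0.6, 0, 0, 0, 0.5], [0, 0, -0.8, 0, 0, 0, 0.5], [0, 0, -0.8, 0, 0, 0, 0.5]]}}

```text
clock: 21.93
position: [0.474, -0.1321, 0.1846]
orientation: [-3.14, -0.477, 1.75]
wrist_force: [0.7, -1.0, -0.0]
opening: 0.0428
grasp_force: 0.0
```

Run:
```python
from h import *
s=observe();print(inv(s['position']),s['wrist_force'],s['joint_pos'].round(2))
a=shot('side');g=cv2.cvtColor(a['img'],cv2.COLOR_RGB2GRAY)
print(g[184:212,266:294])
n=['pivot','tab1.45','lev end1.2','1.45','1.7','2.2']
P=[case(-101,0,60),case(*tab(1.45,.38)[[0]],0,tab(1.45,.38)[1])]+[case(-101-46*np.sin(q),0,60-46*np.cos(q)) for q in(1.2,1.45,1.7,2.2)]
print(list(zip(n,proj(a,P).round(1).tolist())))
```

```text
[-55.80337996  -1.0904589  184.58008391] [ 0.74439289 -0.96595287 -0.00400318] [ 1.09  0.76 -1.08  1.98  0.25  0.91  0.11]
[[ 53  58  57  61  68  70  94  85  51  43  51  53  56  52  58  59  82 102
  116 123 120 120 114 116  99  72  73  74]
 [ 51  57  58  57  57  65  74  83  86  72  47  54  54  55  53  55  56  88
  107 106 116 123 120 119 102  68  73  71]
 [ 47  55  57  56  56  56  62  68  71  81  81  60  40  54  60  54  61  68
   96 108 105 117 121 122 118 117  94  73]
 [ 61  57  54  53  58  53  52  53  63  70  86  82  67  45  50  53  75  81
   96 100 101 103 105 119 121 105  80  69]
 [ 57  54  48  57  55  52  52  52  59  72  79  76  81  75  52  50  55  68
   69  80  86  95 110 104 114 102  69  75]
 [ 54  54  56  56  49  47  52  53  56  62  64  69  69  80  77  65  64  76
   74  67  82  93 108  83  90  95  77  67]
 [ 57  56  56  57  58  60  57  51  55  52  56  58  80  82  90  97  77  61
   63  67  72  68  83  79  77  90  90 114]
 [ 52  51  57  52  50  57  55  52  52  50  56  53  56  68  70  82 111 106
   68  66  73  74  58  59  42  83  98  91]
 [ 57  55  53  59  56  57  49  59  57  61
[... 1764 characters left out ...]
103 106 105 101  85  63
   50  52  52  53  53  55  58  61  53  57]
 [160 154 156 160 158 157 128  79  54  77 100 105 100 103 105 106 104  88
   69  58  48  53  50  45  52  57  53  52]
 [155 154 157 157 157 158 157 143 105  70  93 101 103 103 104 107 102 103
   91  73  65  53  48  33  40  50  56  61]
 [155 157 159 158 157 158 162 160 155 155 132  97 100  99 103 105 105 103
  103  90  75  64  58  50  55  57  56  61]
 [153 157 156 157 156 156 159 140 109 142 160 157 133 100 102 102 100 104
  106 101 103  90  73  61  53  53  56  55]]
[('pivot', [283.9, 200.1]), ('tab1.45', [285.7, 189.3]), ('lev end1.2', [273.9, 211.1]), ('1.45', [273.3, 209.0]), ('1.7', [273.4, 206.3]), ('2.2', [275.5, 199.8])]
```

```bash
cat >> h.py <<'E'
def pp(q,r,lift=0): # TCP point on lever face
    return np.array([-101-(r*np.sin(q)+(7+lift)*np.cos(q)),60-r*np.cos(q)+(7+lift)*np.sin(q)])
def c2(p): return case(p[0],0,p[1])
E
python3 - <<'E'
from h import *
s=observe();ph=-.75;d,i=di(ph)
A=pp(1.45,28,12)+60*d;print('A',A)
V=np.array([-110,215.])
n,r=rows(c2(V),Rt=RT(.2),n=5);print(n,r)
n,r=rows(c2(A),Rt=RT(ph),n=15,Pc=c2(V),Rc=RT(.2));print(n,r);o,Q=sim(c2(V),RT(.2),n,r);print(np.array([inv(x) for x in o[::3]]).round(0))
E
```

```text
A [-171.98384197  119.38880142]
5 [0.317, -0.007, -0.019, 0.013, -0.783, -0.004]
15 [0.144, -0.0, 0.135, -0.0, -0.907, -0.0]
[[-117.    0.  211.]
 [-135.    0.  196.]
 [-150.    0.  178.]
 [-162.    0.  157.]
 [-169.    0.  135.]]
```

Call:
{"method": "carry_out", "body": {"deltas": [[0.32, 0, -0.02, 0, -0.78, 0, 0], [0.32, 0, -0.02, 0, -0.78, 0, 0], [0.32, 0, -0.02, 0, -0.78, 0, 0], [0.32, 0, -0.02, 0, -0.78, 0, 0], [0.32, 0, -0.02, 0, -0.78, 0, 0]]}}

```text
clock: 22.4
position: [0.4641, -0.0745, 0.2109]
orientation: [3.141, -0.201, 1.749]
wrist_force: [0.7, -0.5, 0.2]
opening: -0.0001
grasp_force: 0.0
```

Call:
{"method": "carry_out", "body": {"deltas": [[0.14, 0, 0.13, 0, -0.91, 0, 0], [0.14, 0, 0.13, 0, -0.91, 0, 0], [0.14, 0, 0.13, 0, -0.91, 0, 0], [0.14, 0, 0.13, 0, -0.91, 0, 0], [0.14, 0, 0.13, 0, -0.91, 0, 0]]}}

```text
clock: 22.82
position: [0.4591, -0.0454, 0.1872]
orientation: [3.14, 0.117, 1.749]
wrist_force: [0.7, -1.1, -0.4]
opening: 0.0
grasp_force: 0.0
```

Call:
{"method": "carry_out", "body": {"deltas": [[0.14, 0, 0.13, 0, -0.91, 0, 0], [0.14, 0, 0.13, 0, -0.91, 0, 0], [0.14, 0, 0.13, 0, -0.91, 0, 0], [0.14, 0, 0.13, 0, -0.91, 0, 0], [0.14, 0, 0.13, 0, -0.91, 0, 0]]}}

```text
clock: 23.23
position: [0.4557, -0.0246, 0.1553]
orientation: [3.139, 0.435, 1.749]
wrist_force: [-0.2, -0.6, -0.5]
opening: -0.0002
grasp_force: 0.0
```

Call:
{"method": "carry_out", "body": {"deltas": [[0.14, 0, 0.13, 0, -0.91, 0, 0], [0.14, 0, 0.13, 0, -0.91, 0, 0], [0.14, 0, 0.13, 0, -0.91, 0, 0], [0.14, 0, 0.13, 0, -0.91, 0, 0], [0.14, 0, 0.13, 0, -0.91, 0, 0]]}}

```text
clock: 23.65
position: [0.454, -0.0147, 0.1183]
orientation: [3.139, 0.752, 1.749]
wrist_force: [-0.2, 0.1, 0.2]
opening: 0.0001
grasp_force: 0.0
```

Call:
{"method": "carry_out", "body": {"deltas": [[0, 0, 0, 0, 0, 0, 0]]}}

```text
clock: 23.73
position: [0.4536, -0.0127, 0.1162]
orientation: [-3.138, 0.75, 1.756]
wrist_force: [-0.7, 1.2, -0.2]
opening: -0.0
grasp_force: 0.0
```

Run:
```python
from h import *
s=observe();print(inv(s['position']),np.degrees(s['orientation']),s['wrist_force'],s['joint_pos'].round(2))
print(rows(c2(pp(1.45,28,10)),Rt=RT(-.75)))
P=c2(pp(1.45,28,10));prev=P
for q in(1.45,1.3,1.15,1.0,.85,.7,.55,.4,.25,.1,0,-.1):
    G=c2(pp(q,30,1));print(q,inv(G).round(1),rows(G,Rt=RT(-.75),Pc=prev,Rc=RT(-.75),n=1)[1][:3]);prev=G
```

```text
[-1.76904120e+02  1.28569737e-01  1.16165387e+02] [-179.80896      42.99913888  100.61316323] [-0.74581318  1.19958871 -0.19319706] [-0.26  0.7  -0.47  2.32  1.12  1.09 -1.53]
(2, [-0.057, -0.002, 0.783, 0.007, 0.003, 0.033])
1.45 [-131.7   -0.    64.3] [0.173, -0.0, 0.152]
1.3 [-132.     0.    59.7] [0.085, 0.0, 0.08]
1.15 [-131.7   -0.    55. ] [0.072, -0.0, 0.092]
1.0 [-130.6    0.    50.5] [0.057, 0.0, 0.101]
0.85 [-128.8    0.    46.2] [0.042, 0.0, 0.109]
0.7 [-126.4   -0.    42.2] [0.025, -0.0, 0.114]
0.55 [-123.5   -0.    38.6] [0.008, -0.0, 0.116]
0.4 [-120.1    0.    35.5] [-0.01, 0.0, 0.116]
0.25 [-116.2   -0.    32.9] [-0.027, -0.0, 0.113]
0.1 [-112.     0.    30.9] [-0.044, 0.0, 0.108]
0 [-109.   -0.   30.] [-0.038, -0.0, 0.068]
-0.1 [-106.    -0.    29.4] [-0.044, 0.0, 0.064]
```

Call:
{"method": "carry_out", "body": {"deltas": [[-0.06, 0, 0.78, 0, 0, 0, 0], [-0.04, 0, 0.7, 0, 0, 0, 0], [0.17, 0, 0.15, 0, 0, 0, 0], [0, 0, 0, 0, 0, 0, 0]]}}

```text
clock: 24.07
position: [0.4606, -0.0583, 0.0679]
orientation: [-3.139, 0.749, 1.749]
wrist_force: [0.5, 0.3, -0.0]
opening: 0.0005
grasp_force: 0.0
```

Call:
{"method": "carry_out", "body": {"deltas": [[0.09, 0, 0.08, 0, 0, 0, 0], [0.07, 0, 0.09, 0, 0, 0, 0], [0, 0, 0, 0, 0, 0, 0]]}}

```text
clock: 24.32
position: [0.4615, -0.0566, 0.0597]
orientation: [3.14, 0.749, 1.748]
wrist_force: [-0.4, -0.4, 1.2]
opening: 0.0001
grasp_force: 0.5
```

Call:
{"method": "carry_out", "body": {"deltas": [[0.06, 0, 0.1, 0, 0, 0, 0], [0, 0, 0, 0, 0, 0, 0]]}}

```text
clock: 24.48
position: [0.4617, -0.0575, 0.0549]
orientation: [3.14, 0.749, 1.749]
wrist_force: [0.1, -0.6, 2.3]
opening: -0.0
grasp_force: 0.9
```

Run:
```python
from h import *
s=observe();print(inv(s['position']),s['wrist_force'])
```

```text
[-1.31352834e+02  9.81973889e-02  5.49075598e+01] [ 0.09929664 -0.62981787  2.28183117]
```

Call:
{"method": "carry_out", "body": {"deltas": [[0.06, 0, 0.1, 0, 0, 0, 0], [0.04, 0, 0.11, 0, 0, 0, 0], [0, 0, 0, 0, 0, 0, 0]]}}

```text
clock: 24.73
position: [0.4624, -0.0602, 0.0453]
orientation: [3.141, 0.748, 1.749]
wrist_force: [-0.2, -0.1, 0.6]
opening: 0.0
grasp_force: 0.3
```

Call:
{"method": "carry_out", "body": {"deltas": [[0.03, 0, 0.11, 0, 0, 0, 0], [0.01, 0, 0.12, 0, 0, 0, 0], [0, 0, 0, 0, 0, 0, 0]]}}

```text
clock: 24.98
position: [0.4632, -0.0655, 0.0374]
orientation: [3.141, 0.748, 1.749]
wrist_force: [0.1, 1.1, -0.4]
opening: -0.0002
grasp_force: 0.0
```

Call:
{"method": "carry_out", "body": {"deltas": [[-0.01, 0, 0.12, 0, 0, 0, 0], [-0.03, 0, 0.11, 0, 0, 0, 0], [0, 0, 0, 0, 0, 0, 0]]}}

```text
clock: 25.23
position: [0.4641, -0.0738, 0.0321]
orientation: [-3.141, 0.75, 1.748]
wrist_force: [-0.3, -0.8, -0.5]
opening: -0.0002
grasp_force: 0.0
```

Run:
```python
from h import *
s=observe();print(inv(s['position']),s['wrist_force'])
```

```text
[-114.93123325   -0.46531696   32.10928771] [-0.2611734  -0.76305276 -0.49776793]
```

Call:
{"method": "carry_out", "body": {"deltas": [[-0.04, 0, 0.1, 0, 0, 0, 0], [0, 0, 0, 0, 0, 0, 0]]}}

```text
clock: 25.4
position: [0.465, -0.0742, 0.0299]
orientation: [3.14, 0.744, 1.751]
wrist_force: [-4.4, 10.1, 4.0]
opening: 0.0002
grasp_force: 5.3
```

Call:
{"method": "carry_out", "body": {"deltas": [[-0.04, 0, 0.07, 0, 0, 0, 0], [0, 0, 0, 0, 0, 0, 0]]}}

```text
clock: 25.57
position: [0.4656, -0.0745, 0.0284]
orientation: [3.14, 0.739, 1.753]
wrist_force: [-8.0, 20.8, 8.5]
opening: -0.0004
grasp_force: 11.0
```

Run:
```python
from h import *
s=observe();print(inv(s['position']),s['wrist_force'],s['moment'])
```

```text
[-113.95412086    0.9080724    28.35940321] [-8.02571655 20.78389142  8.50668252] [ 2.86975414  1.06696687 -0.57052008]
```

Call:
{"method": "carry_out", "body": {"deltas": [[0.05, 0, -0.2, 0, 0, 0, 0], [0, 0, -0.8, 0, 0, 0, 0], [0, 0, -1, 0, 0, 0, 0], [0, 0, -1, 0, 0, 0, 0], [0, 0, -1, 0, 0, 0, 0]]}}

```text
clock: 25.98
position: [0.445, 0.0299, 0.1467]
orientation: [-3.141, 0.749, 1.75]
wrist_force: [1.1, -0.3, -0.2]
opening: 0.0001
grasp_force: 0.0
```

Call:
{"method": "carry_out", "body": {"deltas": [[-0.6, 0, -0.7, 0, 0, 0, 0], [-0.6, 0, -0.7, 0, 0, 0, 0], [-0.7, 0, -0.7, 0, 0, 0, 0], [-0.7, 0, -0.7, 0, 0, 0, 0], [-0.7, 0, -0.7, 0, 0, 0, 0]]}}

```text
clock: 26.4
position: [0.4453, 0.0272, 0.34]
orientation: [3.141, 0.749, 1.749]
wrist_force: [0.6, -0.4, 0.0]
opening: -0.0002
grasp_force: 0.0
```

Run:
```python
from h import *
s=observe();print(inv(s['position']),s['wrist_force'])
a0=load('side')
a=shot('side');b=shot('top');g=cv2.cvtColor(a['img'],cv2.COLOR_RGB2GRAY)
print(g[180:214,268:296])
P={'pivot':(-101,60),'keeper':(-100,86),'keeper91':(-100,91),'tabfast':(-99.5,97.5),'tabtop':(-99.5,104.5),'levend0':(-108,14)}
for k,v in P.items(): print(k,proj(a,case(v[0],0,v[1]))[0].round(1),proj(b,case(v[0],0,v[1]))[0].round(1))
# lid top edge vs case rim: vertical profile at case y=+-60 on front
for y in(60,-60): 
    p=proj(a,[case(-85,y,z) for z in(101,96,79,74,60)]);print(y,p.round(1).tolist())
    u=int(round(p[:,0].mean()));v=int(p[0,1])-5;print(u,v,g[v:v+26,u])
gb=cv2.cvtColor(b['img'],cv2.COLOR_RGB2GRAY);print(gb[204:222,254:276])
```

```text
[-217.67104989   -0.9671455   340.02519148] [ 0.58864516 -0.43569279  0.00736156]
[[ 76  76  62  56  65  63  73 100 125 137 138 135 136 134 133 135 134 136
  134 134 134 134 134 137 136 136 132 134]
 [ 96  88  68  60  65  62  60  69  88 115 132 138 136 133 133 135 132 136
  137 136 132 133 133 136 134 136 134 137]
 [ 80  97  92  77  78  61  65  60  61  75 104 125 139 139 134 137 135 136
  138 131 135 136 135 133 135 131 139 133]
 [ 73  82  82  97  92  66  66  66  61  58  66  86 119 130 137 135 137 134
  137 136 131 136 132 133 132 132 134 135]
 [ 66  67  75  83 101 107  76  61  64  63  61  66  74 100 124 138 134 134
  134 134 136 135 135 135 134 134 133 136]
 [ 64  65  71  73  83  93  85  78  66  57  62  64  58  69  87 116 133 139
  138 132 135 134 133 134 134 133 136 135]
 [ 62  67  63  65  70  80  82  93  89  66  59  65  60  61  61  71  99 123
  138 138 135 133 136 135 137 134 135 132]
 [ 63  62  65  64  63  72  73  80  95  89  68  60  61 105 125  88  79 101
  109 129 137 139 133 136 137 131 137 135]
 [ 62  64  63  58  68  63  67  84  91  87  96  84  57  79 108 134 123  83
   95 10
[... 4547 characters left out ...]
3  70  56  71  90  93 119 122
  111  85  64  88]
 [165 165 166 164 165 159 136 115 112 105  89  75  59  78 104  92  98 105
  108  77  53  73]
 [163 163 165 165 166 164 153 132 120 112 100  85  74  78  91  78  76  87
  101  73  50  66]
 [164 165 164 164 164 166 163 155 149 132 123 123 112 101  91  83  80  89
  101  77  54  63]
 [164 165 163 165 165 164 166 165 164 156 153 150 145 137 112  94  90  93
   97  87  62  56]
 [164 165 165 164 165 163 164 165 166 166 165 160 158 151 119  96  93  95
   96  91  73  53]
 [165 164 164 164 163 165 164 164 165 164 164 162 163 158 120  95  92  93
   95  91  76  56]
 [164 163 165 165 165 164 165 164 164 165 165 164 167 161 129 100  91  92
   95  95  85  65]]
```

Run:
```python
from h import *
# pre-latch picture kept in m7.png (side crop, x10, gain 1.4)
m=cv2.imread('pics/m7.png',0)[:,:400];a=load('side');g=cv2.cvtColor(a['img'],cv2.COLOR_RGB2GRAY)
now=np.clip(cv2.resize(g[175:235,264:304],(400,600),interpolation=cv2.INTER_CUBIC)*1.4,0,255)
for u in(60,100,300,340):
    print(u,'pre',m[0:330:10,u].tolist());print(u,'now',now[0:330:10,u].astype(int).tolist())
```

```text
60 pre [130, 101, 72, 73, 80, 60, 56, 105, 117, 95, 83, 76, 76, 78, 76, 76, 78, 77, 74, 79, 88, 78, 95, 124, 129, 137, 146, 146, 144, 139, 140, 191, 223]
60 now [196, 179, 131, 93, 89, 93, 100, 127, 127, 103, 96, 92, 89, 89, 92, 91, 89, 95, 89, 91, 100, 96, 86, 105, 147, 169, 165, 163, 158, 151, 156, 214, 255]
100 pre [164, 166, 165, 132, 86, 73, 80, 82, 50, 73, 122, 108, 90, 77, 72, 74, 76, 78, 76, 75, 76, 68, 114, 144, 150, 159, 121, 92, 82, 75, 77, 72, 96]
100 now [190, 187, 187, 194, 169, 112, 82, 85, 85, 112, 131, 120, 106, 92, 89, 88, 86, 89, 89, 88, 89, 89, 89, 96, 98, 84, 103, 144, 162, 165, 162, 161, 166]
300 pre [164, 165, 165, 163, 162, 163, 165, 165, 165, 164, 165, 162, 163, 165, 165, 169, 143, 94, 74, 75, 83, 75, 52, 94, 123, 103, 88, 77, 76, 78, 79, 77, 76]
300 now [187, 189, 190, 187, 191, 190, 187, 190, 187, 186, 187, 189, 187, 187, 189, 189, 193, 183, 130, 89, 86, 88, 85, 120, 140, 123, 107, 93, 86, 88, 88, 88, 89]
340 pre [164, 165, 165, 165, 163, 161, 163, 164, 164, 163, 163, 165, 165, 164, 163, 163, 163, 167, 165, 129, 87, 73, 77, 79, 63, 76, 114, 114, 97, 84, 75, 74, 75]
340 now [184, 187, 189, 187, 187, 187, 186, 187, 187, 189, 184, 183, 187, 190, 189, 186, 187, 187, 190, 194, 166, 112, 84, 85, 84, 93, 123, 128, 113, 100, 86, 86, 88]
```

```bash
python3 -c "
from plant import *
print(sign_off())"
```

```text
the job is handed in; nothing more can be done
None
```

The job is handed in: the carton is upright on the front shelf, and the lid is shut and drawn tight. The claw held against an outward pull of about 20 N, and the lever is fully down. The last pictures show the seal gap closed, but no verdict on the judging came back.

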